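Grease a salvaged track-rod end

TASK

Get the salvaged track-rod end greased: first swing the red keeper bar shut across its shank until it drops into its detent, then take the orange-gripped grease coupler from its stand and press it squarely onto the tilted brass nipple until it snaps fully home. The program finishes while holding: keep hold of the coupler and keep it pushed home against its spring, with the keeper still shut. Leave the loose parts lying on the bench where they are.

Things in the scene. Friction and masses are not known exactly. Their poses are not given: they have to be found in the camera images.
- fixture: greasing fixture screwed to the bench: blue base plate 150 x 160 x 12 mm carrying a steel track-rod end (round housing 48 mm across, 58 mm high, with an 18 mm shank running to +x at 36 mm height). Origin at bench level; its -x side (the side the nipple leans to) faces roughly to the robot; its z is up. The keeper's pivot post stands at (45, 50) mm and its catch, a block with a 58 mm high stop, at about (40, -35) mm
- keeper (a joint): angle of the red keeper bar about its upright pivot, rad: 0 = shut (bar along the fixture's -y, across the shank, against its stop), grows as it swings away to the fixture's +x (counter-clockwise from above), to 1.4. It stays where it is left; swinging it takes about 1 N at the handle, rising to about 5 N between 0.2 and 0.1, where its round end passes a sprung steel roller; below about 0.07 the roller snaps behind it, drives it to 0 and keeps it there
- keeper_handle (a point): point on the upright round steel handle peg at the free end of the keeper bar, 81 mm above the bench, 100 mm from the pivot axis; the peg is 14 mm across, from 56 mm (top of the bar) to 106 mm high, with a black ball 17 mm across at the top (centre 105 mm). The bar is 14 mm wide, 46 to 56 mm above the bench
- keeper_hinge (a point): point on the keeper's upright pivot axis, 81 mm above the bench, level with keeper_handle
- nipple_tip (a point): tip of the brass grease nipple, 88 mm above the bench: a rigid ball-headed stud, head 12 mm across, neck 7 mm across, standing 24 mm clear of an 18 mm hexagon. Its z axis points out along the nipple, leaning 0.40 rad (23 degrees) from vertical towards the fixture's -x; its y axis is the fixture's y
- coupler_grip (a point): centre of the grip of the loose grease coupler (0.25 to 0.5 kg, round, 107 mm long, at the start hanging upright in its stand, mouth down, centre 74 mm above the bench). z points from the mouth to the capped end. Orange ribbed grip 30 mm across, from 28 mm below this point to 28 mm above it, a brass plug 18 mm across going on for 10 mm; below the grip a dark collar 44 mm across and 6 mm thick, and below that the steel nose 26 mm across and 35 mm long
- coupler_mouth (a point): centre of the coupler's open mouth, 69 mm below coupler_grip on its axis, same axes. Bore 15 mm across and 20 mm deep. Two sprung balls in the bore meet the nipple's head when its tip is 6 mm inside the mouth, resist with up to about 10 N and snap behind the head past 12 mm; a sprung plunger meets the tip at 13 mm. Fully home the tip is 18 mm inside the mouth
- plunger (a joint): how far the coupler's plunger is pushed in by the nipple, m: 0 = at rest (not on), 0.005 = against its stop (fully home). After the snap its spring pushes the coupler back out, so a steady push of about 10 N is needed to keep it home, 12 to 20 N is ample; eased off, the coupler backs out by some mm. Push straight along the nipple's axis
- stand: grey stand block 90 x 90 x 40 mm fixed to the bench, origin at bench level; the coupler's nose hangs in a 30 mm upright hole through its centre, collar resting on the top (40 mm)
- carton_mid (a point): centre of a small open cardboard carton of bolts, 90 x 75 x 55 mm, loose, beyond the work; to be left alone
- snap_ring: loose steel ring 48 mm across, 5 mm thick, lying flat, origin at its underside; to be left alone
- relay: loose green relay on a black foot, 48 x 42 x 50 mm, origin at its underside; to be left alone
- mount: loose round black rubber mount with a steel stud, 60 mm across, 44 mm high, origin at its underside; to be left alone

How it is judged:
By the outcome, as a careful person would: the job done as asked, in the order asked, and still so for the second after the job is handed in, while the arm keeps its last pose, push and grip.
It also fails if it takes over 58 s, if anything falls off the work surface, if the arm or the gripper's body presses on something with over 40 N, if the wrist force passes 120 N, or if a joint passes its speed limit or range.

ROBOT

A 6-joint arm with a two-finger parallel gripper is mounted at the origin on the work surface. World frame = base frame: x ahead of the robot, y to its left, z up, the work surface at z = 0. Lengths are in m, angles in degrees, forces in N, time in s.
With the tool pointing down it reaches from about 0.35 to 0.875 m from the base axis. Payload 4.2 kg.
Tool frame: the origin (TCP) lies at the very end of the fingers, on their centre line; the grasp point (between the pads) lies 19 mm behind it; z points along the fingers, y is the direction in which the jaws open and shut (so a half turn about z gives the same grasp; the last joint's range is limited). The gripper opens to 87 mm and grips with 3 to 60 N. Pads are 19 mm wide; open, the fingers measure 117 mm over their backs; the gripper's body (75 mm by 190 mm) begins 51 mm behind the grasp point.
Start: joints at [-54.053, 22.042, 0.453, 0, -68.411, -14.817], TCP at [0.225, -0.583, 0.223] pointing down, gripper open.
Joint ranges: [-179.83, 179.83], [-69.29, 118.12], [-61.27, 80.66], [-181.25, 117.63], [-171.15, -9.14], [-177.46, 177.46]. Speed limits (degrees/s): [159.86, 159.86, 180, 180, 180, 180].

INTERFACE

Orientations are given as a 3x3 rotation matrix whose columns are the frame's x, y, z axes.
In Python, from station import r, imaging gives the robot as it stands. The module is installed in compiled form; this text tells all that it offers.
- The arm moves only by the tool move_arm, never from a script. Its argument "motion" is one flat list of numbers, 7 for each row, row after row: the shift along the tool's x, y, z in units of 40 mm (1.0 is 40 mm), then the turn, a rotation vector about the tool's x, y, z in units of 5 degrees (1.0 is 5 degrees), then the gripper's target within -1 to 1 (shut at 1, half-way at 0, fully open at -1). In form: [dx, dy, dz, wx, wy, wz, gripper, dx, dy, dz, wx, wy, wz, gripper, ...]. A call has 1 to 20 rows; each row is the pose to reach, as a shift and turn from the pose measured when the call began, along the tool's axes at that moment; what a row does not reach only later rows make up. A row lasts 1/12 s, in which the tool goes at most 41.7 mm and 7.16 degrees, less where a joint would pass 70% of its speed; a pose out of reach is approached as far as the arm can. A call with a gripper value outside its range is refused whole. The fingers move at their own pace and stop on an object; the grip force is fixed at half the most. Time passes only in rows, so rows that repeat a pose let the fingers close. It gives the time, the measured TCP pose, the force and the opening at its end, in the units of the state.
- r.sense(): the state, without advancing time (a new reading comes with each control period).
- imaging.capture(name): name is "scene" or "top"; returns the picture (400x640x3 uint8, blue, green, red); there is no depth.
- imaging.camera_params(name): a dict with "intrinsics" (3x3 intrinsics, pixels), "world_from_camera" (4x4, takes a point from camera to world coordinates). Camera axes: x right, y down, z forward; pixel columns grow to the right and rows downward; lengths in m; the calibration is good to about 2 mm. A picture is of the moment at which its call begins. camera_params takes no time and is no camera call.
- r.finish_job(): hands the job in, once; it reports no verdict.
The state is a dict: "time_s": time; "joints": joint angles; "joint_velocities": joint speeds; "effort": joint torques, N m; "tcp_pos": TCP position; "ee_rot": TCP orientation; "wrist_force": force on the tool from outside, world axes, zero at the start; "moment": the same for the moment, N m; "gripper_width": opening from 0.0 (shut) to 1.0 (fully open).
Only numpy, scipy, OpenCV 4.12 (cv2) and the standard library are available. Lean on these libraries where they do the work, as an engineer would, in place of code of your own. Each camera call takes 0.05 s, during which the arm holds its last target.

## Working session

There is one attempt and no reset: what is moved stays moved. The work goes in short steps, Python scripts to look and compute and a tool call to move; the robot and the scene stay as the last step left them, time stands still between calls to the robot, and variables do not carry over. Pictures are saved under pics/ and viewed, and the job is handed in when it is done.

Besides the shell and the picture viewer there is one more tool, called as name(argument=value, ...), one argument or row to a line, values as JSON. move_arm: Moves the arm, as the interface text tells. Its arguments: {"type":"object","properties":{"motion":{"type":"array","items":{"type":"number"}}},"required":["motion"]}

```bash
mkdir -p pics; python3 - <<'E'
from station import r, imaging
import cv2, numpy as np
for n in("scene","top"):
    im=imaging.capture(n); cv2.imwrite(f"pics/{n}0.png",im)
    p=imaging.camera_params(n); print(n,np.round(p["intrinsics"],1).tolist(),np.round(p["world_from_camera"],3).tolist())
s=r.sense(); print(s)
E
```

```text
scene [[417.0, 0.0, 322.1], [0.0, 417.0, 193.7], [0.0, 0.0, 1.0]] [[0.792, 0.372, -0.484, 1.119], [0.611, -0.491, 0.622, -0.711], [-0.006, -0.788, -0.616, 0.791], [0.0, 0.0, 0.0, 1.0]]
top [[393.4, 0.0, 321.9], [0.0, 393.4, 197.0], [0.0, 0.0, 1.0]] [[0.014, -0.997, 0.076, 0.484], [-1.0, -0.015, -0.014, -0.007], [0.015, -0.076, -0.997, 1.061], [0.0, 0.0, 0.0, 1.0]]
{'time_s': 0.1, 'joints': array([-5.40498547e+01,  2.20866443e+01,  3.89027913e-01, -2.53409059e-02,
       -6.84134829e+01, -1.48172421e+01]), 'joint_velocities': array([-0.07284755, -0.16674546,  0.20547227,  0.16314681,  0.00423319,
        0.00456046]), 'effort': array([-9.69795037e-04, -3.91688061e+01,  1.87934500e+01,  4.23198760e+00,
        1.34460814e-02, -5.85843395e-05]), 'tcp_pos': array([ 0.22516107, -0.58245476,  0.2215756 ]), 'ee_rot': array([[-9.32805402e-01, -3.60379567e-01, -8.05430398e-04],
       [-3.60380454e-01,  9.32803649e-01,  1.81113056e-03],
       [ 9.86139664e-05,  1.97969375e-03, -9.99998036e-01]]), 'wrist_force': array([-0.3909302,  0.6303406,  0.2851066]), 'moment': array([ 0.01413417, -0.05020267, -0.03458357]), 'gripper_width': 1.0006406476692533}
```

View pics/scene0.png

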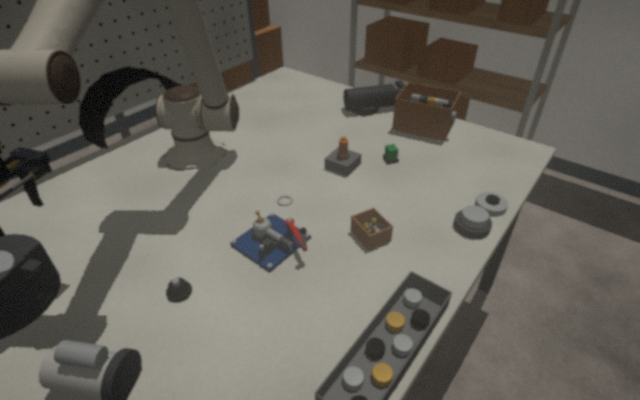

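View pics/top0.png

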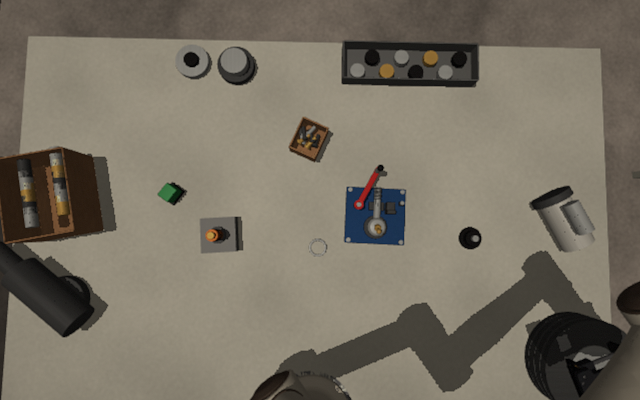

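The top view shows the fixture around px (375,215), with the red bar from (359,205) to (380,170). The stand with the orange coupler is at (215,235), the carton at (310,138), the ring at (318,246), and the mount at (470,237). I'll zoom in next.

```bash
python3 - <<'E'
import cv2, numpy as np
t=cv2.imread("pics/top0.png"); s=cv2.imread("pics/scene0.png")
g=lambda im:np.clip(im.astype(float)*1.6,0,255).astype(np.uint8)
cv2.imwrite("pics/a1.png",cv2.resize(g(t[150:260,330:430]),None,fx=5.4,fy=5.4,interpolation=cv2.INTER_CUBIC))
cv2.imwrite("pics/a2.png",cv2.resize(g(s[190:280,220:320]),None,fx=6,fy=6,interpolation=cv2.INTER_CUBIC))
a=cv2.resize(g(t[205:265,190:250]),None,fx=6,fy=6,interpolation=cv2.INTER_CUBIC)
b=cv2.resize(g(s[125:185,315:375]),None,fx=6,fy=6,interpolation=cv2.INTER_CUBIC)
cv2.imwrite("pics/a3.png",np.hstack([a,b]))
E
```

```text
(no output)
```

View pics/a1.png

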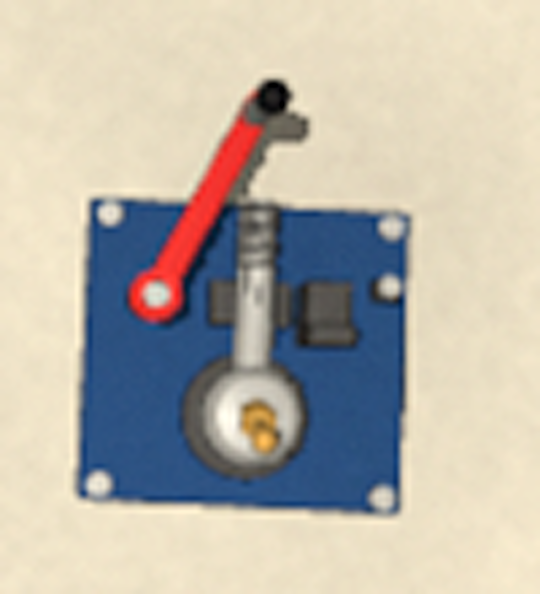

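View pics/a2.png

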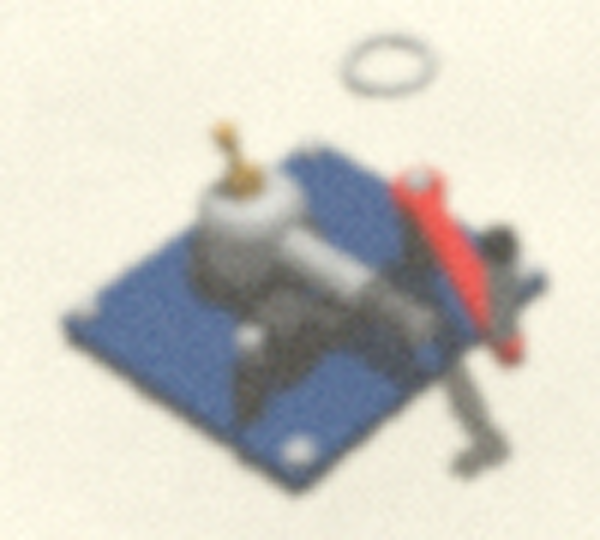

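View pics/a3.png

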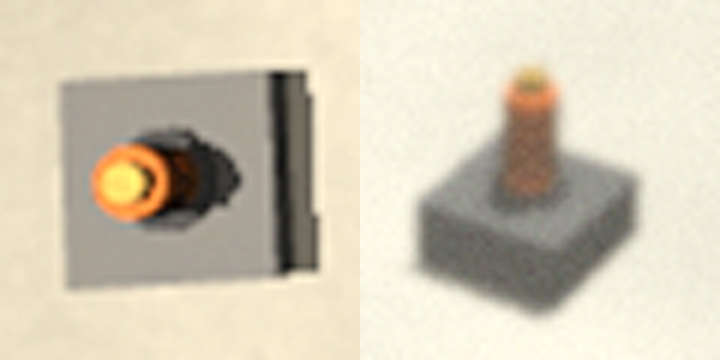

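```bash
cat > h.py <<'E'
import cv2, numpy as np
from station import r, imaging
P={n:imaging.camera_params(n) for n in("scene","top")}
def ray(n,uv):
    K=P[n]["intrinsics"];T=P[n]["world_from_camera"]
    d=T[:3,:3]@np.linalg.solve(K,[uv[0],uv[1],1]); return T[:3,3],d/np.linalg.norm(d)
def plane(n,uv,z):
    o,d=ray(n,uv); return o+d*(z-o[2])/d[2]
def tri(u,v):
    a,d=ray("top",u);b,e=ray("scene",v)
    t=np.linalg.lstsq(np.c_[d,-e],b-a,rcond=None)[0]
    p,q=a+t[0]*d,b+t[1]*e; return (p+q)/2,np.linalg.norm(p-q)
def proj(n,X):
    T=np.linalg.inv(P[n]["world_from_camera"]);c=T[:3,:3]@X+T[:3,3];c=P[n]["intrinsics"]@c;return c[:2]/c[2]
def hsv(im): return cv2.cvtColor(im,cv2.COLOR_BGR2HSV)
E
python3 - <<'E'
from h import *
t=cv2.imread("pics/top0.png"); s=cv2.imread("pics/scene0.png")
H=hsv(t);Hs=hsv(s)
def cent(m,box):
    x0,y0,x1,y1=box; q=np.zeros_like(m);q[y0:y1,x0:x1]=m[y0:y1,x0:x1]
    ys,xs=np.nonzero(q); return (xs.mean(),ys.mean()),len(xs),(xs.min(),xs.max(),ys.min(),ys.max()),q
blue=cv2.inRange(H,(100,90,30),(125,255,255))
c,n,b,q=cent(blue,(335,175,415,255))
rc=cv2.minAreaRect(cv2.convexHull(np.argwhere(q)[:,::-1].astype(np.float32).reshape(-1,1,2)))
print("blue",n,b,rc)
corn=[plane("top",p,0.012) for p in cv2.boxPoints(rc)]
print(np.round(corn,4), "centre",np.mean(corn,0))
for i in range(4):
    d=corn[(i+1)%4]-corn[i];print(np.linalg.norm(d),np.degrees(np.arctan2(d[1],d[0])))
red=cv2.inRange(H,(0,130,90),(6,255,255))|cv2.inRange(H,(172,130,90),(180,255,255))
c,n,b,q=cent(red,(340,155,395,220));print("red",c,n,b)
ys,xs=np.nonzero(q); A=np.c_[xs,ys]-np.array(c); print("dir",np.linalg.svd(A,full_matrices=False)[2][0])
br=cv2.inRange(H,(10,90,50),(28,255,255)); c,n,b,q=cent(br,(360,210,395,245));print("brass top",c,n,b)
bs=cv2.inRange(Hs,(8,60,40),(28,255,255)); c,n,b,q=cent(bs,(245,200,275,228));print("brass scene",c,n,b)
print(q[205:226,250:272]//255)
E
```

```text
blue 2114 (np.int64(345), np.int64(404), np.int64(187), np.int64(244)) ((374.85516357421875, 215.46852111816406), (58.95429611206055, 54.83723831176758), 2.7927021980285645)
[[ 0.4465 -0.0823  0.012 ]
 [ 0.5928 -0.088   0.012 ]
 [ 0.5875 -0.2465  0.012 ]
 [ 0.4411 -0.2391  0.012 ]] centre [ 0.51699002 -0.16398828  0.012     ]
0.14636266568806428 -2.2366747527159547
0.15861982576155806 -91.89364795220106
0.14663950951399635 177.10397248135996
0.1569309950307976 88.01251115601144
red (np.float64(365.96), np.float64(190.31555555555556)) 225 (np.int64(354), np.int64(378), np.int64(171), np.int64(208))
dir [-0.48756531  0.87308652]
brass top (np.float64(377.7826086956522), np.float64(228.43478260869566)) 46 (np.int64(375), np.int64(381), np.int64(224), np.int64(233))
brass scene (np.float64(259.3170731707317), np.float64(217.29268292682926)) 41 (np.int64(256), np.int64(263), np.int64(210), np.int64(222))
[[0 0 0 0 0 0 0 0 0 0 0 0 0 0 0 0 0 0 0 0 0 0]
 [0 0 0 0 0 0 0 0 0 0 0 0 0 0 0 0 0 0 0 0 0 0]
 [0 0 0 0 0 0 0 0 0 0 0 0 0 0 0 0 0 0 0 0 0 0]
 [0 0 0 0 0 0 0 0 0 0 0 0 0 0 0 0 0 0 0 0 0 0]
 [0 0 0 0 0 0 0 0 0 0 0 0 0 0 0 0 0 0 0 0 0 0]
 [0 0 0 0 0 0 0 1 0 0 0 0 0 0 0 0 0 0 0 0 0 0]
 [0 0 0 0 0 0 1 1 1 0 0 0 0 0 0 0 0 0 0 0 0 0]
 [0 0 0 0 0 0 1 1 1 0 0 0 0 0 0 0 0 0 0 0 0 0]
 [0 0 0 0 0 0 1 1 1 0 0 0 0 0 0 0 0 0 0 0 0 0]
 [0 0 0 0 0 0 0 0 1 0 0 0 0 0 0 0 0 0 0 0 0 0]
 [0 0 0 0 0 0 0 0 0 1 0 0 0 0 0 0 0 0 0 0 0 0]
 [0 0 0 0 0 0 0 0 0 1 0 0 0 0 0 0 0 0 0 0 0 0]
 [0 0 0 0 0 0 0 0 0 1 1 1 0 0 0 0 0 0 0 0 0 0]
 [0 0 0 0 0 0 0 0 1 1 1 1 1 0 0 0 0 0 0 0 0 0]
 [0 0 0 0 0 0 0 0 1 1 1 1 1 1 0 0 0 0 0 0 0 0]
 [0 0 0 0 0 0 0 0 1 1 1 1 1 1 0 0 0 0 0 0 0 0]
 [0 0 0 0 0 0 0 0 1 1 1 1 1 0 0 0 0 0 0 0 0 0]
 [0 0 0 0 0 0 0 0 0 1 1 1 0 0 0 0 0 0 0 0 0 0]
 [0 0 0 0 0 0 0 0 0 0 0 0 0 0 0 0 0 0 0 0 0 0]
 [0 0 0 0 0 0 0 0 0 0 0 0 0 0 0 0 0 0 0 0 0 0]
 [0 0 0 0 0 0 0 0 0 0 0 0 0 0 0 0 0 0 0 0 0 0]]
```

```bash
python3 - <<'E'
from h import *
t=cv2.imread("pics/top0.png"); s=cv2.imread("pics/scene0.png")
np.set_printoptions(linewidth=200,precision=4,suppress=True)
def sat(im): 
    f=im.astype(float); return f[:,:,2]-f[:,:,0]
print("top brass R-B"); print(sat(t)[222:238,370:386].astype(int))
print("scene brass R-B"); print(sat(s)[206:226,250:268].astype(int))
print("top gray ball"); print(t.max(2)[162:178,372:390])
print("scene gray ball"); print(s.max(2)[224:246,294:312])
E
```

```text
top brass R-B
[[  9  11  11  13  11  11  11  10  10  11  11  11  10   9   8   4]
 [ 10  13  13  12  11   9  15  19  15  11  10  11  12   9   7   7]
 [ 11  13  13  12  14  17  29  39  28  17  11  10  11  11   8   6]
 [ 12  13  14  11  20  46  66  69  70  50  22  11  11  12  10   8]
 [ 14  14  14  12  25  66  80  86  87  79  52  16  10  12  10   8]
 [ 13  14  14  10  25  78  84  78  77  83  75  21   9  11  10   8]
 [ 12  13  13  11  23  81  78  62  54  69  73  24   8  11   9   8]
 [ 12  12  12  10  28  77  76  66  66  64  56  18   9  10  10   8]
 [ 11  12  13  12  20  43  59  76  88  85  61  18   6  10   8   8]
 [ 10  11  12  12  10  14  38  82 101  96  79  33   6   9   7   5]
 [  9  10  11  12  11  10  23  72  97  92  69  21   7   8   7   2]
 [  6   8  10  11  11  11  12  33  57  61  30   8   7   6   5 -20]
 [  5   7   8   9   9   9   9  10  16  16  10   7   6   2 -24 -47]
 [  5   5   5   7   7   8   7   7   6   7   7   7   5 -20 -49 -55]
 [  5   7   6   4   5   7   5   5   4   6   7  -1 -22 -50 -54 -53]
 [-21  -2   5   7   6   6   7   7   7  -1 -17 -34 -49 -54 -53 -53]]
scene brass R
[... 3685 characters left out ...]
 93  96  95  89 102 128]
 [ 81  95 120 137 147 143 127 103  85  80  78  80  84  84  82  80  96 124]
 [ 83  78 104 131 143 144 128 102  85  77  77  78  80  79  82  86 105 132]
 [ 84  86  87 117 135 137 128 103  84  83  80  77  71  76  88 111 130 143]
 [ 82  88  83 100 122 138 130 105  84  78  83  78  78  92 116 135 146 153]
 [ 78  87  85  86 109 128 124 106  87  84  80  82  96 116 139 148 150 156]
 [ 76  78  85  81  95 113 121 105  86  84  79  89 108 136 149 155 154 157]
 [ 69  75  78  84  83 100 108 101  89  78  80  90 120 139 151 152 156 154]
 [ 62  65  76  82  81  84  93  92  87  78  79  92 118 140 151 154 155 154]
 [ 64  63  71  75  79  73  80  78  80  80  84  95 120 140 151 155 156 153]]
```

```bash
python3 - <<'E'
from h import *
np.set_printoptions(linewidth=200,precision=4,suppress=True)
print("head (z .0825)",tri((378.65,231.1),(257.0,211.6)),plane("top",(378.65,231.1),.0825),plane("scene",(257.0,211.6),.0825))
print("ball (.105)",tri((380.2,167.4),(302.2,230.3)),plane("top",(380.2,167.4),.105),plane("scene",(302.2,230.3),.105))
# fixture
c=plane("top",(374.855,215.47),.012)
th=np.radians(-2.4); R=np.array([[np.cos(th),-np.sin(th)],[np.sin(th),np.cos(th)]])
print("piv pred", c[:2]+R@[.045,.05], "seen", plane("top",(358.6,203.9),.06), plane("scene",(220+418/6-.4,190+182/6-.4),.06))
t=cv2.imread("pics/top0.png"); s=cv2.imread("pics/scene0.png")
print("piv px pred",proj("top",np.r_[c[:2]+R@[.045,.05],.06]),proj("scene",np.r_[c[:2]+R@[.045,.05],.06]))
print("R-B coupler top");f=t.astype(int);print((f[...,2]-f[...,0])[224:246,200:224]); print(f.max(2)[224:246,200:224])
f=s.astype(int);print("scene");print((f[...,2]-f[...,0])[132:162,332:356])
for n in [("top",(190+60/6,205+80/6))]: pass
E
```

```text
head (z .0825) (array([ 0.4759, -0.1622,  0.0862]), np.float64(0.00039715310077349276)) [ 0.4757 -0.1629  0.0825] [ 0.4727 -0.1592  0.0825]
ball (.105) (array([ 0.6312, -0.1625,  0.1078]), np.float64(0.0009653382421470268)) [ 0.632  -0.1626  0.105 ] [ 0.6288 -0.1606  0.105 ]
piv pred [ 0.5637 -0.1158] seen [ 0.544 -0.115  0.06 ] [ 0.544  -0.1145  0.06  ]
piv px pred [358.9821 196.2351] [294.5998 223.2455]
R-B coupler top
[[ 13  10  10  11  12  12  12  11  11  12  12  11  11  11  11  12  11  11  12  11  11  11  11  12]
 [ 15  10  11  11  11  12  11  12  12  12  11  11  11  10  11  12  12  12  11  11  12  12  12  12]
 [ 15  11  11  12  11  11  12  11  12  12  11  10  11  10   9   9  10   9   8   9   9   9  10  12]
 [ 15  10  11  11  11  12  11  12  11  10  10  10   9   6   7   7   5   5   5   5   5   5   7  11]
 [ 16  10  11  12  11  12  11  11   8   7   5  10   9   3   1   2   3   5   5   5   6   5   3   7]
 [ 16  10  11  11  12  11  11   7  27  59  69  82  96  87  53  15   2   2   5   6   7   5   1   2]
 [ 14  10  11  12  11  10   7  25  81 133 142 139 139 134 118  87  44  12  13  20
[... 5239 characters left out ...]
12  8  4  7  5  8  9 10]
 [ 7  6  4  5  3  4 12 22 32 32 31 33 33 29 31 19  9  5  5  4  6  6  2  8]
 [ 3  4  5  4  5  9 15 26 32 33 31 32 34 35 33 18 11  5  4  3  4  4  4  5]
 [ 5  5  5  5  4  5 16 26 31 37 40 39 40 39 27 14  9  6  5  5  5  4  5  5]
 [ 6  6  5  4  4  5  9 16 27 30 34 36 36 33 20 11  5  6  4  6  5  7  4  2]
 [ 4  6  6  6  4  6  6  9 17 17 21 21 22 15 13  7  5  5  4  4  7  4  6  5]
 [ 5  6  5  4  3  5  7  8  8  8 11  9  9  9  6  7  6  7  5  4  5  6  3  5]
 [ 5  4  5  3  6  4  4  9  5  5  8  8  6  2  6  5  5  5  5  5  7  5  5  2]
 [ 3  6  5  3  3  5  6  5  3  6  5  6  6  7  5  6  7  3  5  6  5  5  7  5]
 [ 5  7  5  5  6  6  4  5  5  5  6  6  4  6  3  3  6  5  5  5  6  4  4  9]]
```

The calibration gives these positions:

| Item | Position (m) | Check |
|---|---|---|
| Fixture origin | about (0.497, -0.163), yaw -2.4° | plate sides match the given sizes |
| Keeper pivot | (0.544, -0.115) | both views agree |
| Handle | (0.631, -0.162) | 100 mm from the pivot, as given |

That puts the keeper at about 1.1 rad. I'll straddle the peg loosely with the jaws and push it round.

```bash
cat >> h.py <<'E'
from scipy.spatial.transform import Rotation as Ro
def down(yaw):  # tool down, tool y at world yaw (deg)
    a=np.radians(yaw);y=np.array([np.cos(a),np.sin(a),0]);z=np.array([0,0,-1.]);return np.c_[np.cross(y,z),y,z]
def row(p,R=None,s=None):
    s=s or r.sense();R0=s["ee_rot"]; R=R0 if R is None else R
    return np.round(np.r_[R0.T@(np.array(p)-s["tcp_pos"])/.04,np.degrees(Ro.from_matrix(R0.T@R).as_rotvec())/5],2).tolist()
E
python3 - <<'E'
from h import *
print(row([.631,-.162,.19],down(61.6)))
for z in(.102,): print("coupler",plane("top",(210.7,234.95),z))
print(plane("top",(209.7,235),.112),plane("scene",(343.2,136.8),.112))
E
```

```text
[-13.25, 6.15, 0.8, 0.02, -0.01, 9.9]
coupler [0.46083577 0.24712605 0.102     ]
[0.46092142 0.24685938 0.112     ] [0.45849897 0.24931137 0.112     ]
```

move_arm(
  motion=[-13.25,6.15,0.8,0,0,9.9,0.1,-13.25,6.15,0.8,0,0,9.9,0.1,-13.25,6.15,0.8,0,0,9.9,0.1,-13.25,6.15,0.8,0,0,9.9,0.1,-13.25,6.15,0.8,0,0,9.9,0.1,-13.25,6.15,0.8,0,0,9.9,0.1,-13.25,6.15,0.8,0,0,9.9,0.1,-13.25,6.15,0.8,0,0,9.9,0.1,-13.25,6.15,0.8,0,0,9.9,0.1,-13.25,6.15,0.8,0,0,9.9,0.1,-13.25,6.15,0.8,0,0,9.9,0.1,-13.25,6.15,0.8,0,0,9.9,0.1,-13.25,6.15,0.8,0,0,9.9,0.1,-13.25,6.15,0.8,0,0,9.9,0.1,-13.25,6.15,0.8,0,0,9.9,0.1,-13.25,6.15,0.8,0,0,9.9,0.1,-13.25,6.15,0.8,0,0,9.9,0.1],
)

```text
time_s: 1.52
tcp_pos: [0.6311, -0.1606, 0.1887]
ee_rot: [[-0.881, 0.473, -0.003], [0.473, 0.881, 0.002], [0.004, 0.0, -1.0]]
wrist_force: [-0.1, -0.6, 0.5]
gripper_width: 0.456
```

```bash
python3 - <<'E'
from h import *
t=imaging.capture("top");s=imaging.capture("scene")
X=r.sense();print(X["tcp_pos"],X["joints"],X["gripper_width"],X["time_s"])
print("tcp px",proj("top",X["tcp_pos"]),proj("scene",X["tcp_pos"]))
g=lambda im:np.clip(im.astype(float)*1.6,0,255).astype(np.uint8)
cv2.imwrite("pics/b1.png",np.hstack([cv2.resize(g(t[140:240,320:420]),(400,400)),cv2.resize(g(s[150:250,250:350]),(400,400),interpolation=cv2.INTER_CUBIC)]))
print(row([.631,-.162,.072],down(61.6)))
E
```

```text
[ 0.63014008 -0.16230836  0.18954821] [-2.79357167e-01  2.59024802e+01  1.77091638e+00 -1.15760580e-01
 -6.59907310e+01 -1.18073789e+02] 0.44949876599863314 1.6167
tcp px [386.19669001 162.51550741] [300.84133106 203.6547013 ]
[-0.02, 0.02, 2.94, 0.01, -0.03, -0.0]
```

View pics/b1.png

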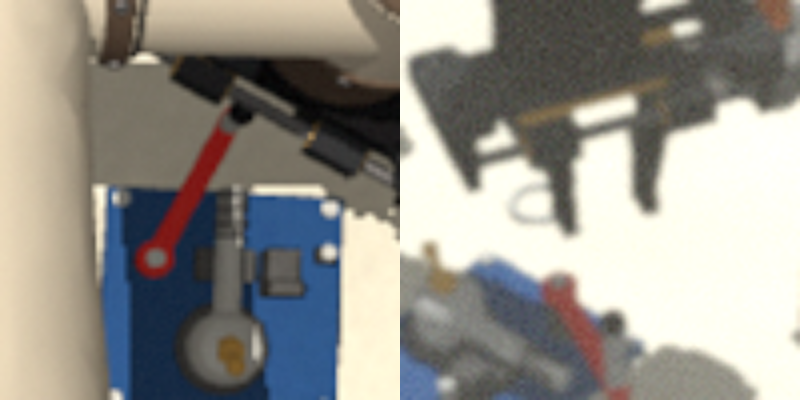

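The top view shows the jaws straddling the handle, and the scene view shows the fingers above the ball with clearance. I'll descend, then narrow the jaws.

move_arm(
  motion=[0,0,1.0,0,0,0,0.1,0,0,1.9,0,0,0,0.1,0,0,2.5,0,0,0,0.1,0,0,2.9,0,0,0,0.1,0,0,2.94,0,0,0,0.3,0,0,2.94,0,0,0,0.5,0,0,2.94,0,0,0,0.5,0,0,2.94,0,0,0,0.5],
)

```text
time_s: 2.28
tcp_pos: [0.6309, -0.1627, 0.0741]
ee_rot: [[-0.88, 0.476, 0.002], [0.476, 0.879, 0.001], [-0.001, 0.002, -1.0]]
wrist_force: [0.8, -0.9, 0.1]
gripper_width: 0.277
```

```bash
python3 - <<'E'
from h import *
X=r.sense();print(X["tcp_pos"],X["joints"],X["gripper_width"],X["time_s"],X["wrist_force"])
piv=np.array([.544,-.115])
# lead of tcp: finger (behind) inner face touches peg -> tcp centre leads peg by (half opening-7mm)
lead=.087*X["gripper_width"]/2-.007; print("lead",lead)
for k,th in enumerate(np.linspace(60,-4,17)):
    a=np.radians(-92.4+th);ra=np.array([np.cos(a),np.sin(a)]);yaw=61.6-46*(64-th)/64
    b=np.radians(yaw+180);push=np.array([np.cos(b),np.sin(b)])
    print(round(th),row(np.r_[piv+.1*ra+lead*push,.072],down(yaw),X))
E
```

```text
[ 0.63093667 -0.16269031  0.07409659] [-3.01857282e-01  3.19293037e+01 -5.99488553e+00 -1.03391113e-01
 -5.19868726e+01 -1.18052304e+02] 0.2773179016858162 2.2833 [ 0.77523097 -0.88360993  0.11453692]
lead 0.005063328723333004
60 [-0.01, -0.29, 0.05, 0.02, 0.01, 0.57]
56 [0.02, -0.46, 0.05, 0.02, 0.01, 1.15]
52 [0.05, -0.63, 0.05, 0.02, 0.01, 1.72]
48 [0.1, -0.8, 0.05, 0.02, 0.01, 2.3]
44 [0.16, -0.96, 0.05, 0.02, 0.01, 2.87]
40 [0.23, -1.12, 0.05, 0.02, 0.0, 3.45]
36 [0.31, -1.28, 0.05, 0.02, 0.0, 4.02]
32 [0.41, -1.43, 0.05, 0.02, 0.0, 4.6]
28 [0.51, -1.57, 0.05, 0.02, 0.0, 5.17]
24 [0.62, -1.7, 0.05, 0.02, 0.0, 5.75]
20 [0.75, -1.83, 0.05, 0.02, 0.0, 6.32]
16 [0.88, -1.95, 0.05, 0.02, 0.0, 6.9]
12 [1.02, -2.06, 0.05, 0.02, 0.0, 7.47]
8 [1.16, -2.15, 0.05, 0.02, -0.0, 8.05]
4 [1.31, -2.24, 0.05, 0.02, -0.0, 8.62]
0 [1.47, -2.32, 0.05, 0.02, -0.0, 9.2]
-4 [1.64, -2.39, 0.05, 0.02, -0.0, 9.77]
```

move_arm(
  motion=[0,-0.3,0,0,0,0.6,0.5,0,-0.45,0,0,0,1.15,0.5,0.05,-0.65,0,0,0,1.7,0.5,0.1,-0.8,0,0,0,2.3,0.5,0.15,-0.95,0,0,0,2.9,0.5,0.25,-1.1,0,0,0,3.45,0.5,0.3,-1.3,0,0,0,4,0.5,0.4,-1.45,0,0,0,4.6,0.5,0.5,-1.55,0,0,0,5.2,0.5,0.6,-1.7,0,0,0,5.75,0.5,0.75,-1.85,0,0,0,6.3,0.5,0.9,-1.95,0,0,0,6.9,0.5,1.0,-2.05,0,0,0,7.5,0.5,1.15,-2.15,0,0,0,8.05,0.5,1.3,-2.25,0,0,0,8.6,0.5,1.3,-2.25,0,0,0,8.6,0.5],
)

```text
time_s: 3.62
tcp_pos: [0.5422, -0.2173, 0.0757]
ee_rot: [[-0.317, 0.948, 0.004], [0.948, 0.317, 0.001], [-0.0, 0.004, -1.0]]
wrist_force: [-0.2, 0.6, 0.7]
gripper_width: 0.251
```

```bash
python3 - <<'E'
from h import *
t=imaging.capture("top");s=imaging.capture("scene")
X=r.sense();print(X["tcp_pos"],X["joints"],X["gripper_width"],X["time_s"],X["wrist_force"])
g=lambda im:np.clip(im.astype(float)*1.6,0,255).astype(np.uint8)
cv2.imwrite("pics/b2.png",np.hstack([cv2.resize(g(t[140:240,320:420]),(400,400)),cv2.resize(g(s[170:270,220:320]),(400,400),interpolation=cv2.INTER_CUBIC)]))
E
```

```text
[ 0.54314583 -0.21732148  0.07532686] [-5.99675613e+00  2.63464547e+01 -1.61271978e+01 -1.04595138e-01
 -4.72910812e+01 -1.55279320e+02] 0.24819699353245878 3.7167 [ 0.09710523  0.24148354 -0.94567473]
```

View pics/b2.png

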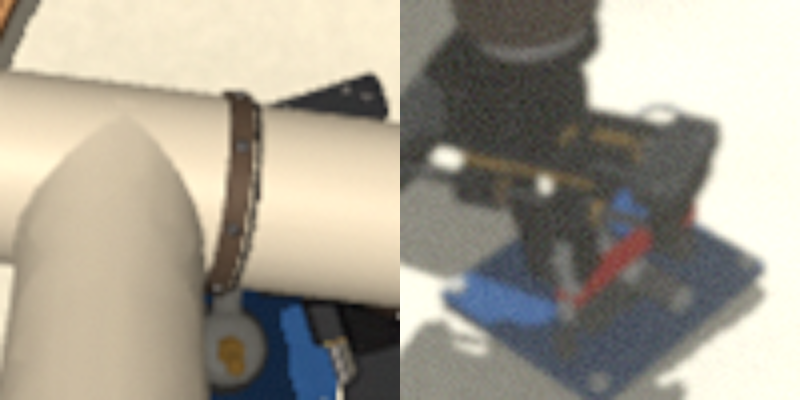

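The bar now looks perpendicular across the shank, and the force is near zero, so it has probably snapped. I'll push a few millimetres further to feel for the stop.

move_arm(
  motion=[0.05,-0.1,0,0,0,0,0.5,0.05,-0.15,0,0,0,0,0.5,0.05,-0.15,0,0,0,0,0.5],
)

```text
time_s: 3.97
tcp_pos: [0.5379, -0.2171, 0.076]
ee_rot: [[-0.321, 0.947, 0.007], [0.947, 0.321, 0.001], [-0.002, 0.007, -1.0]]
wrist_force: [1.5, 0.6, 1.3]
gripper_width: 0.251
```

move_arm(
  motion=[0.0,-0.08,0,0,0,0,0.5,0.0,-0.12,0,0,0,0,0.5,0.0,-0.12,0,0,0,0,0.5],
)

```text
time_s: 4.22
tcp_pos: [0.5378, -0.2174, 0.0762]
ee_rot: [[-0.322, 0.947, 0.017], [0.947, 0.322, 0.001], [-0.004, 0.016, -1.0]]
wrist_force: [8.8, 6.1, -5.3]
gripper_width: 0.25
```

The tool stops moving while the push rises to about 10 N, so the bar is against the stop. I'll back off, rise clear, and check it in a picture.

move_arm(
  motion=[0,0.08,0,0,0,0,0.3,0,0.1,0,0,0,0,0.2,0,0.1,-0.5,0,0,0,0.2,0,0.1,-1.5,0,0,0,0.2,0,0.1,-2.5,0,0,0,0.0,0,0.1,-3.3,0,0,0,-0.3,0,0.1,-3.5,0,0,0,-0.3,0,0.1,-3.5,0,0,0,-0.3],
)

```text
time_s: 4.88
tcp_pos: [0.54, -0.2169, 0.2196]
ee_rot: [[-0.321, 0.947, 0.022], [0.947, 0.322, 0.0], [-0.007, 0.021, -1.0]]
wrist_force: [0.1, -0.3, 0.5]
gripper_width: 0.599
```

```bash
python3 - <<'E'
from h import *
X=r.sense();print(X["tcp_pos"],X["joints"],X["gripper_width"],X["time_s"],X["wrist_force"])
print(row([.46,.248,.20],down(87.6)))
E
```

```text
[ 0.54003385 -0.21694651  0.21963223] [-6.02504102e+00  1.73677780e+01 -6.89708220e+00 -1.52288181e-01
 -6.44571629e+01 -1.55155918e+02] 0.5990546088075502 4.8833 [ 0.09031993 -0.31696741  0.53009965]
[11.65, 1.83, 0.45, 0.16, 0.22, -13.77]
```

move_arm(
  motion=[11.65,1.85,0.45,0.15,0.2,-13.75,-0.4,11.65,1.85,0.45,0.15,0.2,-13.75,-0.4,11.65,1.85,0.45,0.15,0.2,-13.75,-0.4,11.65,1.85,0.45,0.15,0.2,-13.75,-0.4,11.65,1.85,0.45,0.15,0.2,-13.75,-0.4,11.65,1.85,0.45,0.15,0.2,-13.75,-0.4,11.65,1.85,0.45,0.15,0.2,-13.75,-0.4,11.65,1.85,0.45,0.15,0.2,-13.75,-0.4,11.65,1.85,0.45,0.15,0.2,-13.75,-0.4,11.65,1.85,0.45,0.15,0.2,-13.75,-0.4,11.65,1.85,0.45,0.15,0.2,-13.75,-0.4,11.65,1.85,0.45,0.15,0.2,-13.75,-0.4,11.65,1.85,0.45,0.15,0.2,-13.75,-0.4,11.65,1.85,0.45,0.15,0.2,-13.75,-0.4,11.65,1.85,0.45,0.15,0.2,-13.75,-0.4],
)

```text
time_s: 6.13
tcp_pos: [0.4601, 0.2467, 0.1986]
ee_rot: [[-0.999, 0.044, -0.0], [0.044, 0.999, -0.002], [0.0, -0.002, -1.0]]
wrist_force: [-0.1, -0.7, -0.8]
gripper_width: 0.701
```

```bash
python3 - <<'E'
from h import *
t=imaging.capture("top");s=imaging.capture("scene")
cv2.imwrite("pics/t3.png",t);cv2.imwrite("pics/s3.png",s)
X=r.sense();print(X["tcp_pos"],X["joints"],X["gripper_width"],X["time_s"],X["wrist_force"])
g=lambda im:np.clip(im.astype(float)*1.6,0,255).astype(np.uint8)
q=lambda im,y,x,n:cv2.resize(g(im[y:y+n,x:x+n]),(400,300) if 0 else (300,300),interpolation=cv2.INTER_CUBIC)
cv2.imwrite("pics/b3.png",np.vstack([np.hstack([q(t,155,325,100),q(s,190,220,90)]),np.hstack([q(t,180,160,110),q(s,90,290,100)])]))
print(proj("scene",X["tcp_pos"]),proj("top",X["tcp_pos"]))
print(row([.46,.248,.055],down(87.6)))
E
```

```text
[0.46063347 0.24648344 0.19934323] [ 4.60074671e+01  1.31600564e+01 -1.59289567e+01  8.45394481e-02
 -6.09214214e+01 -1.38651581e+02] 0.6954363700261652 6.2333 [ 0.64953968 -0.50261106 -0.47125997]
[343.94632746 112.54217074] [199.05289385 235.95298766]
[0.02, 0.04, 3.61, -0.01, 0.01, -0.04]
```

View pics/b3.png

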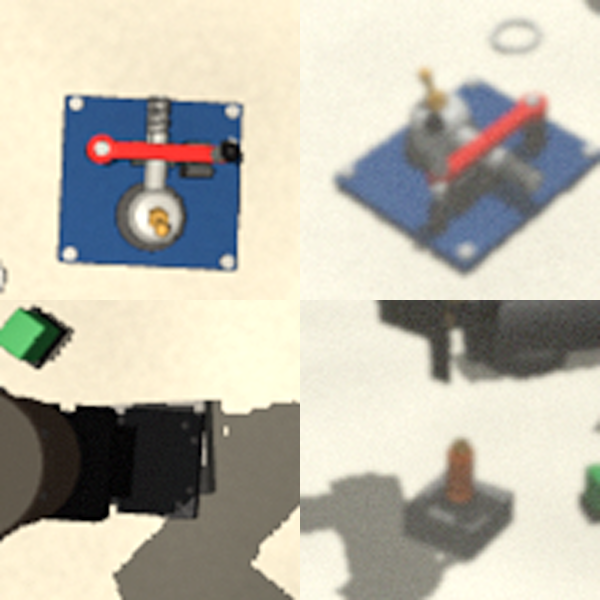

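The keeper lies along the plate edge, across the shank. I'll check its angle numerically.

```bash
python3 - <<'E'
from h import *
t=cv2.imread("pics/t3.png");H=hsv(t)
red=cv2.inRange(H,(0,130,90),(6,255,255))|cv2.inRange(H,(172,130,90),(180,255,255))
q=np.zeros_like(red);q[195:215,350:412]=red[195:215,350:412]
ys,xs=np.nonzero(q);print(len(xs),xs.min(),xs.max(),ys.min(),ys.max())
# bar midline
pts=[plane("top",(x,ys[xs==x].mean()),.056) for x in range(366,391)]
p=np.array(pts)[:,:2];d=np.polyfit(p[:,1],p[:,0],1);print("bar dir deg off -y:",np.degrees(np.arctan(d[0])))
V=t.max(2);m=np.zeros_like(V);m[198:212,394:408]=(V[198:212,394:408]<45)
y2,x2=np.nonzero(m);print("ball",x2.mean(),y2.mean(),len(x2),plane("top",(x2.mean(),y2.mean()),.105))
# plate edges/screws: hull
blue=cv2.inRange(H,(100,90,30),(125,255,255));b=np.zeros_like(blue);b[175:255,335:415]=blue[175:255,335:415]
rc=cv2.minAreaRect(np.argwhere(b)[:,::-1].astype(np.float32));print(rc)
c=[plane("top",u,.012) for u in cv2.boxPoints(rc)]
for i in range(4):
    e=c[(i+1)%4]-c[i];print(np.linalg.norm(e),np.degrees(np.arctan2(e[1],e[0])))
E
```

```text
238 354 395 200 208
bar dir deg off -y: 2.322074687881514
ball 401.275 205.45 40 [ 0.53908937 -0.21452087  0.105     ]
((374.85516357421875, 215.46852111816406), (58.95429611206055, 54.83723831176758), 2.7927021980285645)
0.14636266568806428 -2.2366747527159547
0.15861982576155806 -91.89364795220106
0.14663950951399635 177.10397248135996
0.1569309950307976 88.01251115601144
```

The bar direction (-92.3°) matches the fixture's -y (-92.4°), so the keeper is shut. Next I'll descend and grasp the coupler.

move_arm(
  motion=[0,0.05,1.0,0,0,0,-0.4,0,0.05,1.9,0,0,0,-0.4,0,0.05,2.7,0,0,0,-0.4,0,0.05,3.3,0,0,0,-0.3,0,0.05,3.6,0,0,0,-0.2,0,0.05,3.6,0,0,0,0,0,0.05,3.6,0,0,0,0.3,0,0.05,3.6,0,0,0,0.6,0,0.05,3.6,0,0,0,1,0,0.05,3.6,0,0,0,1,0,0.05,3.6,0,0,0,1,0,0.05,3.6,0,0,0,1],
)

```text
time_s: 7.23
tcp_pos: [0.4615, 0.2484, 0.0568]
ee_rot: [[-0.999, 0.045, 0.003], [0.045, 0.999, -0.0], [-0.003, -0.0, -1.0]]
wrist_force: [0.4, -2.1, 6.6]
gripper_width: 0.34
```

```bash
python3 - <<'E'
from h import *
s=imaging.capture("scene")
X=r.sense();print(X["tcp_pos"],X["gripper_width"]*87,X["time_s"],X["wrist_force"])
g=lambda im:np.clip(im.astype(float)*1.6,0,255).astype(np.uint8)
cv2.imwrite("pics/b4.png",cv2.resize(g(s[90:190,290:400]),None,fx=5,fy=5,interpolation=cv2.INTER_CUBIC))
E
```

```text
[0.46150798 0.24843631 0.05677725] 29.117310498811616 7.2833 [-0.66194531 -2.13829246  5.59598945]
```

View pics/b4.png

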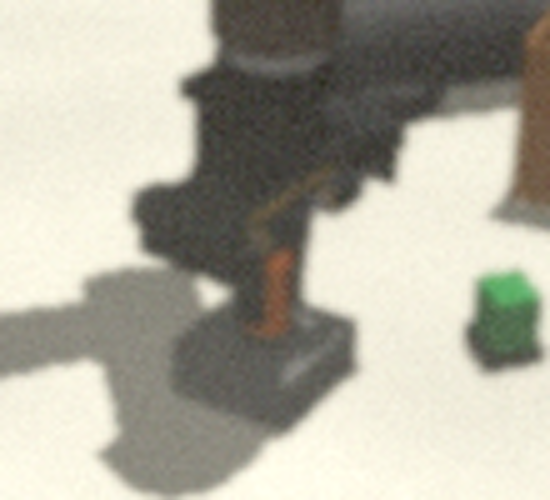

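The opening is 29 mm, so the coupler is gripped. Lifting it next.

move_arm(
  motion=[0,0,-0.5,0,0,0,1,0,0,-1.2,0,0,0,1,0,0,-2.0,0,0,0,1,0,0,-2.8,0,0,0,1,0,0,-3.6,0,0,0,1,0,0,-3.6,0,0,0,1,0,0,-3.6,0,0,0,1],
)

```text
time_s: 7.87
tcp_pos: [0.461, 0.2492, 0.2018]
ee_rot: [[-0.999, 0.045, 0.004], [0.045, 0.999, 0.003], [-0.004, 0.003, -1.0]]
wrist_force: [-0.3, -0.0, -5.7]
gripper_width: 0.338
```

```bash
cat >> h.py <<'E'
n=np.array([-np.sin(.4)*np.cos(np.radians(-2.4)),-np.sin(.4)*np.sin(np.radians(-2.4)),np.cos(.4)])
yf=np.array([np.sin(np.radians(2.4)),np.cos(np.radians(2.4)),0]); RT=np.c_[np.cross(yf,-n),yf,-n]
tip=np.array([.4727,-.1614,.088])
E
python3 - <<'E'
from h import *
s=imaging.capture("scene")
X=r.sense();print(X["tcp_pos"],X["gripper_width"]*87,X["time_s"],X["wrist_force"],X["joints"])
g=lambda im:np.clip(im.astype(float)*1.6,0,255).astype(np.uint8)
cv2.imwrite("pics/b5.png",cv2.resize(g(s[70:190,290:400]),None,fx=5,fy=5,interpolation=cv2.INTER_CUBIC))
print(row(tip+.092*n+[0,0,.02],RT))
print("n",n)
E
```

```text
[0.45990858 0.24818185 0.19980035] 29.75173016215727 7.9167 [-0.34056158  0.65906501 -4.7573401 ] [ 4.61664961e+01  1.31506492e+01 -1.58446814e+01  1.61280123e-02
 -6.09917250e+01 -1.38791133e+02]
[0.11, -10.22, 0.18, -0.01, -4.58, -0.04]
n [-0.38907676  0.01630715  0.92106099]
```

View pics/b5.png

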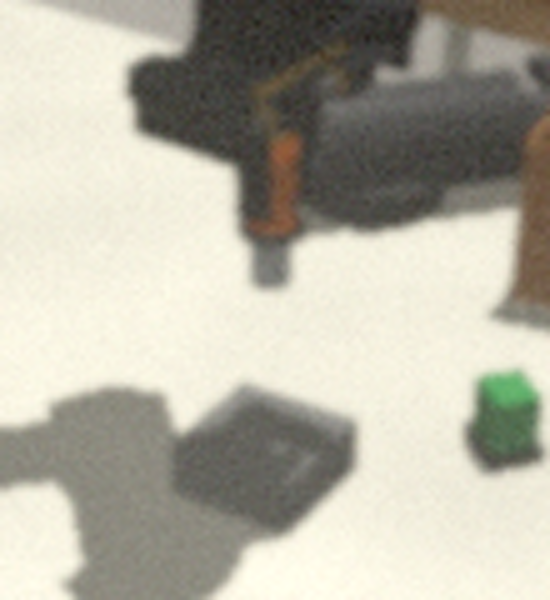

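The coupler is lifted clear with its nose showing below the fingers, and the weight reads about 4.7 N. I'll carry it to a tilted pre-insert pose about 60 mm off the tip.

move_arm(
  motion=[0.1,-10.2,0.2,0,-4.6,0,1,0.1,-10.2,0.2,0,-4.6,0,1,0.1,-10.2,0.2,0,-4.6,0,1,0.1,-10.2,0.2,0,-4.6,0,1,0.1,-10.2,0.2,0,-4.6,0,1,0.1,-10.2,0.2,0,-4.6,0,1,0.1,-10.2,0.2,0,-4.6,0,1,0.1,-10.2,0.2,0,-4.6,0,1,0.1,-10.2,0.2,0,-4.6,0,1,0.1,-10.2,0.2,0,-4.6,0,1,0.1,-10.2,0.2,0,-4.6,0,1,0.1,-10.2,0.2,0,-4.6,0,1,0.1,-10.2,0.2,0,-4.6,0,1,0.1,-10.2,0.2,0,-4.6,0,1,0.1,-10.2,0.2,0,-4.6,0,1],
)

```text
time_s: 9.17
tcp_pos: [0.4364, -0.1583, 0.1905]
ee_rot: [[-0.921, 0.044, 0.388], [0.041, 0.999, -0.017], [-0.388, -0.0, -0.922]]
wrist_force: [0.2, -0.9, -4.0]
gripper_width: 0.336
```

```bash
cat > look.py <<'E'
from h import *
import sys
t=imaging.capture("top");s=imaging.capture("scene");k=sys.argv[1]
cv2.imwrite(f"pics/t{k}.png",t);cv2.imwrite(f"pics/s{k}.png",s)
X=r.sense();print(X["tcp_pos"],X["gripper_width"]*87,X["time_s"],X["wrist_force"],X["joints"])
g=lambda im:np.clip(im.astype(float)*1.6,0,255).astype(np.uint8)
q=lambda im,y,x,m:cv2.resize(g(im[y:y+m,x:x+m]),(400,400),interpolation=cv2.INTER_CUBIC)
cv2.imwrite(f"pics/b{k}.png",np.hstack([q(t,190,340,80),q(s,160,215,80)]))
d=X["tcp_pos"]-tip; print("tcp-tip in tool axes mm",(RT.T@d)*1e3, "rot err deg",np.degrees(Ro.from_matrix(X["ee_rot"].T@RT).as_rotvec()))
E
python3 look.py 6
```

```text
[ 0.43694805 -0.15821036  0.19125539] 29.62402302397938 9.2667 [-0.69218498  0.25320698 -3.75865066] [  1.19762087  -2.47550318 -40.18339972   2.93899105 -29.42082659
 -95.9645219 ]
tcp-tip in tool axes mm [  -7.18568025    1.68970676 -109.06678144] rot err deg [-0.04143231  0.02819915 -0.09036525]
```

View pics/b6.png

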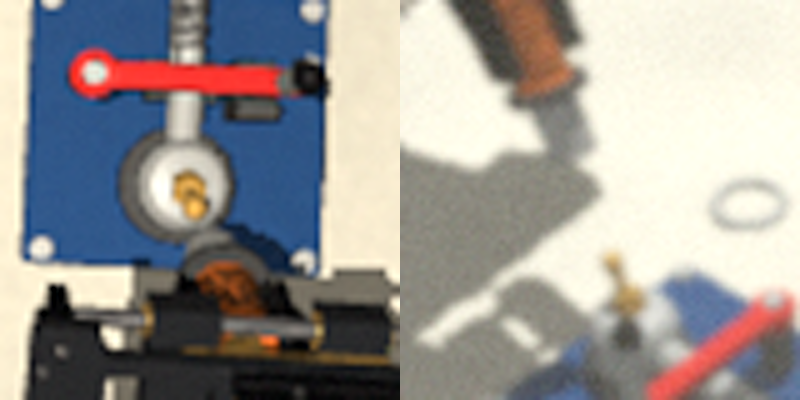

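Tool orientation is within 0.1° of the nipple axis. The top view shows the nipple head at crop (192,203) and the keeper still shut. I'll close to about 10 mm above the tip and measure the mouth against the head.

move_arm(
  motion=[0.18,-0.04,0.4,0,0,0,1,0.18,-0.04,0.8,0,0,0,1,0.18,-0.04,1.1,0,0,0,1,0.18,-0.04,1.15,0,0,0,1,0.18,-0.04,1.15,0,0,0,1,0.18,-0.04,1.15,0,0,0,1],
)

```text
time_s: 9.77
tcp_pos: [0.4485, -0.1599, 0.1466]
ee_rot: [[-0.92, 0.042, 0.39], [0.039, 0.999, -0.017], [-0.39, -0.0, -0.921]]
wrist_force: [0.6, 0.4, -4.0]
gripper_width: 0.337
```

```bash
python3 look.py 7; python3 - <<'E'
import cv2,numpy as np
s=cv2.imread("pics/s7.png");t=cv2.imread("pics/t7.png");g=lambda im:np.clip(im.astype(float)*1.6,0,255).astype(np.uint8)
q=lambda im,y,x,m:cv2.resize(g(im[y:y+m,x:x+m]),(400,400),interpolation=cv2.INTER_CUBIC)
cv2.imwrite("pics/c7.png",np.hstack([q(t,210,358,40),q(s,185,235,40)]))
E
```

```text
[ 0.44859689 -0.16005824  0.14705082] 29.367257093978278 9.8667 [ 0.25637041  0.14605581 -4.85093469] [  0.80604699   2.60968147 -43.26338234   3.55744964 -21.14987687
 -96.32341482]
tcp-tip in tool axes mm [ -0.76275644   0.33124884 -63.7892506 ] rot err deg [-0.02819867  0.12969026 -0.05443733]
```

View pics/c7.png

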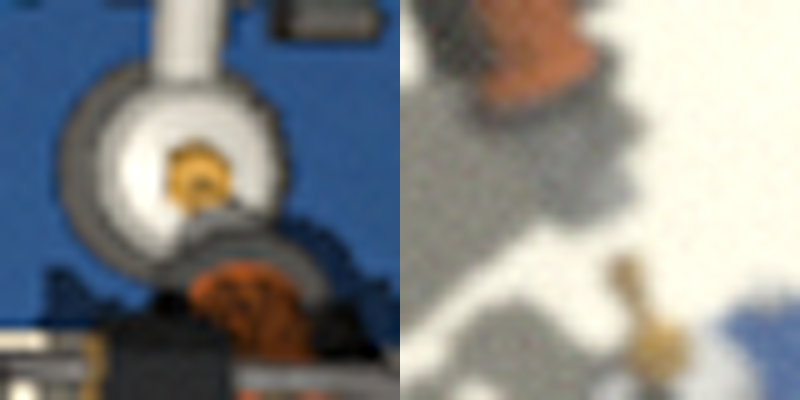

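```bash
python3 - <<'E'
from h import *
np.set_printoptions(linewidth=220,precision=2,suppress=True)
X=r.sense();p=X["tcp_pos"];R=X["ee_rot"]
pt=lambda d:p+R@np.array([0,0,d])   # along tool z from TCP
for nm,d in [("mouth",.052),("nosemid",.035),("collar bot",.0175),("collar top",.011),("gripend..",0)]:
    print(nm,proj("top",pt(d)),proj("scene",pt(d)))
print("head pred",proj("top",tip-.006*n),proj("scene",tip-.006*n))
f=cv2.imread("pics/s7.png").astype(int)
print("scene gray rows190-212 cols 244-264");print(f.max(2)[192:212,246:264]);print((f[...,2]-f[...,0])[206:218,250:266])
f=cv2.imread("pics/t7.png").astype(int)
print("top");print(f.max(2)[228:246,370:394]);print((f[...,2]-f[...,0])[222:246,372:392])
E
```

```text
mouth [378.91 233.94] [254.84 206.47]
nosemid [379.82 236.84] [252.44 200.75]
collar bot [380.8  239.92] [249.94 194.8 ]
collar top [381.17 241.1 ] [249.01 192.57]
gripend.. [381.81 243.12] [247.41 188.78]
head pred [378.07 231.36] [257.03 212.4 ]
scene gray rows190-212 cols 244-264
[[ 98  98 102 111 111 108  99  90  77  79 102 133 152 161 160 161 160 163]
 [ 99 100 104 101  98  88  78  70  70  81 110 136 155 159 160 162 161 163]
 [ 91  92  92  85  80  69  62  63  70  81 108 133 150 156 161 160 159 160]
 [ 77  77  76  69  68  65  64  67  71  79  93 114 133 148 157 160 162 162]
 [ 63  65  61  62  67  66  71  74  72  81  85  96 116 135 151 156 160 162]
 [ 61  63  66  69  75  77  77  77  75  80  83  90 105 123 145 155 161 163]
 [ 68  70  74  77  79  82  86  78  79  79  82  89 105 127 147 158 161 163]
 [ 78  74  78  78  83  85  82  81  76  80  89 101 118 138 152 156 159 160]
 [ 77  79  75  80  80  82  84  80  82  83  96 116 137 148 156 160 160 160]
 [ 84  82  79  83  80  84  80  81  83  88 103 122 141 151 159 159 161 160]
 [ 84  80  83  79  84  85  82  84  87  93 101 114 136 151 158 160 
[... 4377 characters left out ...]
67  58  49  27   9   5   0 -10 -26]
 [-27 -10   4   3   4  53  77  58  39  44  56  47  38  53  46  25  10   5   0 -20]
 [-47 -21   0   0  10  63  59  46  42  41  55  53  38  42  41  31  12   4   1 -13]
 [-32  -4   2  -1   5  35  42  46  42  33  29  43  39  44  44  25   3   2   2  -6]
 [ -7   0   3  -2   0  14  20  28  31  43  38  40  42  45  46  31  12   3   3   1]
 [  1   0   0   2  -2  -2  -2  13  25  44  48  35  42  49  42  36  26  10   1   2]
 [  1   1   2   0   1   0  -1  -2   4  28  39  37  43  45  35  37  29   6   1   2]
 [  1   1  -2   0  -1  -1   0   0  -1  19  32  31  44  44  39  41  29   6   0   2]
 [ -1  -2  -2  -1   1   1  -1  -2  -1  13  24  24  36  43  41  43  35  18   5   0]]
```

```bash
python3 - <<'E'
from h import *
np.set_printoptions(linewidth=220,precision=2,suppress=True)
X=r.sense();p=X["tcp_pos"];R=X["ee_rot"]
def circ(d,rad):
    a=np.linspace(0,2*np.pi,73); P3=[p+R@np.array([rad*np.cos(t),rad*np.sin(t),d]) for t in a]
    return np.array([proj("top",q) for q in P3]),np.array([proj("scene",q) for q in P3])
for nm,d,rad in [("mouth rim",.052,.013),("collar bot",.017,.022),("collar top",.011,.022),("orange low",.011,.015)]:
    T,S=circ(d,rad); i=T[:,1].argmin(); print(nm,"top-view min row",T[i],"cols",T[:,0].min(),T[:,0].max(),"| scene right",S[S[:,0].argmax()],"bottom",S[S[:,1].argmax()], "left",S[S[:,0].argmin()])
t=cv2.imread("pics/t7.png");s=cv2.imread("pics/s7.png")
for im,(T,S),nm,o in((t,0,0),) if 0 else []: pass
def draw(im,key,y,x,m):
    k=12;big=cv2.resize(np.clip(im[y:y+m,x:x+m]*1.6,0,255).astype(np.uint8),None,fx=k,fy=k,interpolation=cv2.INTER_NEAREST)
    for d,rad,c in((.052,.013,(0,255,0)),(.017,.022,(255,255,0)),(.011,.015,(255,0,255))):
        C=circ(d,rad)[key]; cv2.polylines(big,[np.int32((C-[x,y]+.5)*k)],True,c,1)
    h=proj(("top","scene")[key],tip-.006*n); cv2.circle(big,tuple(np.int32((h-[x,y]+.5)*k)),int(.006*380*k if key else .006*402*k),(255,255,255),1)
    return big
cv2.imwrite("pics/d7.png",np.hstack([draw(t,0,218,364,33),draw(s,1,186,238,33)]))
E
```

```text
mouth rim top-view min row [379.01 229.04] cols 373.57605137766507 384.2473331513834 | scene right [259.57 204.82] bottom [251.67 208.98] left [250.11 208.12]
collar bot top-view min row [381.01 231.43] cols 371.4774206157449 390.18383812335657 | scene right [257.97 191.81] bottom [243.83 198.79] left [241.76 197.71]
collar top top-view min row [381.35 232.47] cols 371.76201082371216 390.5840864279669 | scene right [257.13 189.74] bottom [242.94 196.71] left [240.87 195.65]
orange low top-view min row [381.3  235.23] cols 374.754396087098 387.5876283307381 | scene right [254.54 190.64] bottom [244.89 195.38] left [243.47 194.67]
```

View pics/d7.png

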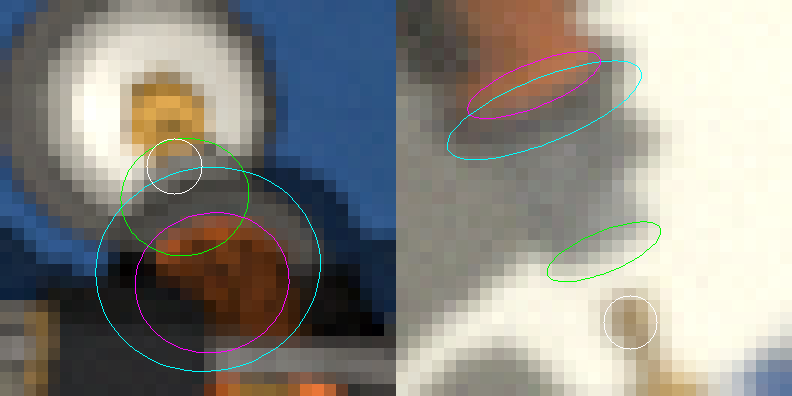

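```bash
cat > ov.py <<'E'
from h import *
def circ(p,R,d,rad,off):
    a=np.linspace(0,2*np.pi,73); P3=[p+R@np.array([off[0]+rad*np.cos(t),off[1]+rad*np.sin(t),d+off[2]]) for t in a]
    return np.array([proj("top",q) for q in P3]),np.array([proj("scene",q) for q in P3])
def draw(im,key,y,x,m,p,R,off,k=12):
    big=cv2.resize(np.clip(im[y:y+m,x:x+m]*1.6,0,255).astype(np.uint8),None,fx=k,fy=k,interpolation=cv2.INTER_CUBIC)
    for d,rad,c in((.052,.013,(0,255,0)),(.017,.022,(255,255,0)),(.011,.015,(255,0,255))):
        C=circ(p,R,d,rad,off)[key]; cv2.polylines(big,[np.int32((C-[x,y]+.5)*k)],True,c,1)
    return big
E
python3 - <<'E'
from ov import *
R=RT;p=np.array([ 0.43694805,-0.15821036,0.19125539])
t=cv2.imread("pics/t6.png");s=cv2.imread("pics/s6.png");s7=cv2.imread("pics/s7.png")
X=r.sense()
cv2.imwrite("pics/d6.png",np.hstack([draw(t,0,230,364,33,p,R,[0,0,0]),draw(s,1,165,230,33,p,R,[0,0,0])]))
f=s7.astype(int);np.set_printoptions(linewidth=220)
d=(f[...,2]-f[...,0]);print(cv2.GaussianBlur(d.astype(np.float32),(3,3),0)[192:212,244:264].round().astype(int))
E
```

```text
[[32 41 48 54 58 59 57 51 41 29 17 10 10 12 13 13 14 14 14 14]
 [38 46 49 51 51 49 43 34 24 15  9  8 10 12 13 13 14 14 13 14]
 [34 39 40 38 35 31 25 18 11  7  6  8 10 11 13 14 14 13 13 14]
 [22 25 24 21 18 14 11  8  5  5  6  7  8 10 12 13 14 13 14 13]
 [12 12 11  9  7  5  5  4  4  4  5  5  6  9 11 13 13 13 14 14]
 [ 8  7  5  4  4  4  4  4  4  4  3  3  5  8 11 12 13 14 14 14]
 [ 7  6  4  3  3  4  4  4  3  3  3  3  5  7 10 12 13 14 14 14]
 [ 8  6  5  4  4  4  4  3  3  3  4  4  5  8 11 13 13 14 14 14]
 [ 8  7  6  5  4  4  3  3  3  3  4  4  6  8 12 13 14 14 14 13]
 [ 8  7  6  6  4  3  3  3  3  3  4  4  5  8 11 13 14 14 14 13]
 [ 8  8  7  6  4  3  3  3  3  4  4  3  5  7 10 12 14 14 14 14]
 [ 8  8  8  7  5  3  3  4  4  4  3  3  4  6  9 11 13 14 14 14]
 [ 8  8  8  8  6  4  4  4  4  3  3  3  4  6  9 12 13 14 14 14]
 [ 8  8  8  9  7  6  4  4  3  3  4  5  5  7 10 12 13 14 13 13]
 [ 8  8  8  9  8  7  6  5  4  4  6  7  8 10 12 13 13 14 13 13]
 [ 8  8  8  9  9  9  8  8  7  7  8  9 10 11 12 13 14 14 14 14]
 [ 8  8  9 10 11 11 11 11 10 10 11 12 12 13 14 15 15 14 14 14]
 [ 9 10 11 12 12 13 12 12 12 13 13 14 15 16 16 16 16 14 14 14]
 [11 12 12 12 13 13 13 13 14 14 15 16 19 22 22 19 16 14 14 14]
 [12 12 13 13 13 13 13 13 14 14 16 19 24 29 29 23 18 15 14 14]]
```

View pics/d6.png

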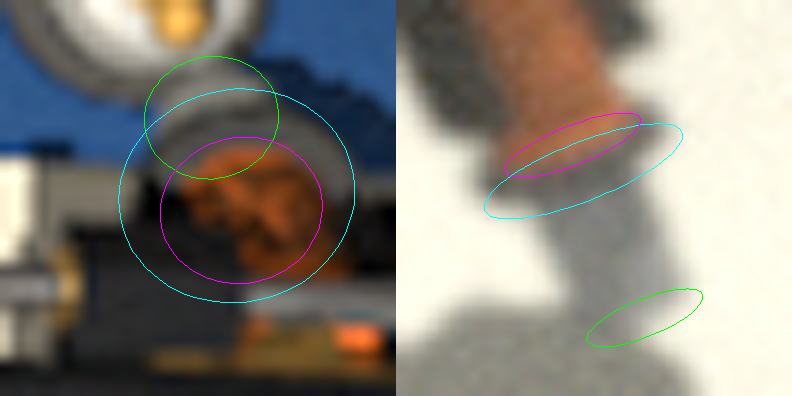

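The overlays show the coupler sitting about 2.5 mm towards the robot relative to the tool axis. The nipple head is slightly beyond my estimate. I'll shift about +2.8 mm in fixture x and -0.6 mm in y, go 6 mm closer, and look again.

move_arm(
  motion=[-0.07,-0.015,0.05,0,0,0,1,-0.07,-0.015,0.12,0,0,0,1,-0.07,-0.015,0.15,0,0,0,1,-0.07,-0.015,0.15,0,0,0,1],
)

```text
time_s: 10.2
tcp_pos: [0.4534, -0.1609, 0.1424]
ee_rot: [[-0.92, 0.043, 0.391], [0.04, 0.999, -0.017], [-0.391, -0.0, -0.92]]
wrist_force: [0.0, -0.5, -4.4]
gripper_width: 0.337
```

```bash
python3 look.py 8; python3 - <<'E'
from ov import *
X=r.sense();p=X["tcp_pos"];R=X["ee_rot"];off=[.0026,-.0007,-.001]
t=cv2.imread("pics/t8.png");s=cv2.imread("pics/s8.png")
cv2.imwrite("pics/d8.png",np.hstack([draw(t,0,218,364,33,p,R,off),draw(s,1,190,240,33,p,R,off)]))
f=s.astype(int);np.set_printoptions(linewidth=220)
d=(f[...,2]-f[...,0]);print(cv2.GaussianBlur(d.astype(np.float32),(3,3),0)[196:222,246:268].round().astype(int))
E
```

```text
[ 0.45335732 -0.16091315  0.14247342] 29.60298640611559 10.3 [ 0.2121044  -0.70297812 -4.55035997] [  0.64986246   3.55606822 -43.07194249   3.51032668 -20.41280242
 -96.15774596]
tcp-tip in tool axes mm [ -3.39400838  -0.32356921 -57.70707154] rot err deg [-0.03121763  0.10679022 -0.06005316]
[[ 40  42  43  42  37  31  24  16  11   7   6   7   8  10  12  13  13  14  14  13  14  14]
 [ 28  28  27  24  20  15  11   7   5   4   5   7   8  10  11  13  13  14  13  13  14  14]
 [ 14  14  13  11   8   6   4   3   3   4   5   6   8   9  10  12  13  13  13  14  14  14]
 [  7   6   6   5   4   4   3   3   3   3   4   6   8   9  11  12  13  13  14  14  14  14]
 [  6   5   4   3   3   4   4   3   4   4   4   6   7  10  12  12  13  14  14  14  14  14]
 [  7   6   5   3   3   3   3   3   3   3   4   5   8  10  12  13  14  14  14  13  14  14]
 [  7   6   5   4   3   2   2   3   3   3   4   5   8  11  12  14  14  14  13  13  13  14]
 [  8   7   6   4   3   3   3   3   3   4   4   5   8  11  13  13  14  14  13  13  13  14]
 [  8   8   6   5   4   3   4   3   3   3   4   5   7  10  12  13  13  13  13
[... 861 characters left out ...]
4  14  15  17  20  25  27  25  20  17  15  14  14  13  12  10]
 [ 11  11  11  12  12  13  13  14  14  15  17  21  26  28  25  20  17  15  14  12   8   3]
 [ 10   9   9  11  12  12  13  13  14  14  16  20  26  32  32  28  24  19  14   8   2  -7]
 [  8   8   8  10  11  12  12  13  13  14  15  20  29  38  42  39  33  24  14   5  -4 -15]
 [  8   8   8   9  10  10  11  12  13  13  15  22  33  45  50  48  41  28  15   4  -5 -14]
 [  8   8   8   9   9   9  10  12  12  12  14  23  36  47  51  50  44  31  16   6  -1  -8]
 [  8   8   9   9   9   9   9   9  10  10  13  22  34  43  47  46  42  30  16   7   2  -2]
 [  8   9   8   8   9   9   8   7   6   6   9  17  27  36  41  40  35  25  14   7   4   1]]
```

View pics/d8.png

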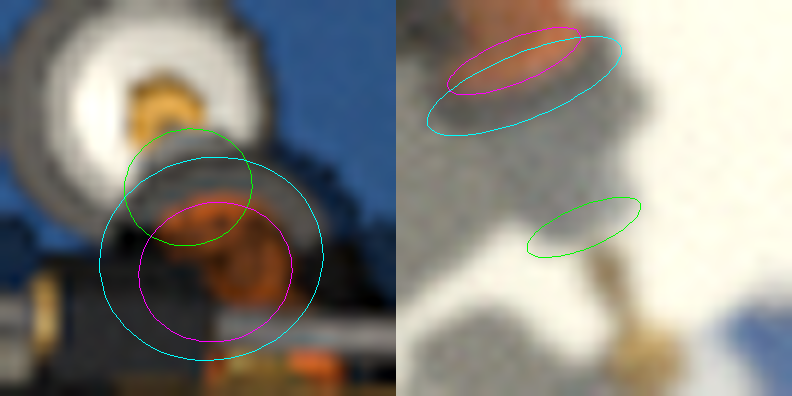

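```bash
python3 - <<'E'
from ov import *
X=r.sense();p=X["tcp_pos"];R=X["ee_rot"]
np.set_printoptions(linewidth=220,precision=2,suppress=True)
t=cv2.imread("pics/t8.png").astype(int)
print("V cols 370-394, rows 224-240");print(t.max(2)[224:240,370:394])
print("R-B");print((t[...,2]-t[...,0])[224:240,370:394])
h=tip-.006*n+.00065*(-RT[:,0])-.00145*RT[:,1]
print("head",proj("top",h))
# where rim would be if coaxial with observed head, mouth at distances
for g in (0,.003,.006,.009):
    m=h+n*(.006+g); a=np.linspace(0,2*np.pi,73); C=np.array([proj("top",m+.013*(RT[:,0]*np.cos(q)+RT[:,1]*np.sin(q))) for q in a]); S=np.array([proj("scene",m+.013*(RT[:,0]*np.cos(q)+RT[:,1]*np.sin(q))) for q in a])
    print(g,"rim front",C[C[:,1].argmin()],"cols",C[:,0].min(),C[:,0].max(),"scene bottom",S[S[:,1].argmax()],"right",S[S[:,0].argmax()])
    m=m+n*.035;C=np.array([proj("top",m+.022*(RT[:,0]*np.cos(q)+RT[:,1]*np.sin(q))) for q in a]);print("  collar front",C[C[:,1].argmin()],"cols",C[:,0].min(),C[:,0].max())
    m=m+n*.006;C=np.array([proj("top",m+.015*(RT[:,0]*np.cos(q)+RT[:,1]*np.sin(q))) for q in a]);print("  orange front",C[C[:,1].argmin()],"cols",C[:,0].min(),C[:,0].max())
E
```

```text
V cols 370-394, rows 224-240
[[129 156 160 154 140 125 110  99  98 114 130 132 131 127 100  57  46  77  85  84  84  84  85  84]
 [147 165 162 158 127  90  97 108 105 101 113 128 131 130 106  66  44  72  85  85  85  85  84  84]
 [156 173 166 162 132 113 129 140 141 126 104 121 132 132 112  77  38  68  85  84  83  83  84  83]
 [156 173 169 165 132 130 138 129 127 137 125 128 135 134 115  82  44  69  86  83  83  83  83  84]
 [148 167 166 162 123 124 127 100  87 108 112 110 110 125 112  72  40  70  87  85  84  84  84  83]
 [131 161 165 159 135 134 122  92  82  79  76  72  67  94  93  57  32  58  81  87  87  86  84  84]
 [120 152 164 157 151 133 102  84  76  68  64  62  57  50  46  37  29  35  59  69  81  87  85  83]
 [115 132 151 157 149 110  72  67  54  42  42  42  39  39  41  35  28  34  37  36  58  69  79  85]
 [105 113 128 146 139  94  52  44  40  44  50  50  48  50  51  45  44  36  33  37  38  34  72  87]
 [ 80 102 112 125 115  72  44  47  47  48  48  47  52  51  49  49  52  49  39  33  36  38  59  81]
 [ 55  79  97 101  72  43  45  47  48  59  81  89  92  88  77  68  56  50  51  40
[... 2502 characters left out ...]
60.24 208.08]
  collar front [381.24 230.03] cols 371.8013551380505 390.3386263861402
  orange front [381.53 233.79] cols 375.0524053105128 387.7689483727862
0.006 rim front [379.4  228.23] cols 374.00399092629027 384.6130202812098 scene bottom [251.94 211.26] right [259.83 207.08]
  collar front [381.41 230.54] cols 371.9438268126167 390.53775442608406
  orange front [381.7  234.31] cols 375.20573980290624 387.96138808473717
0.009 rim front [379.56 228.71] cols 374.1485010087492 384.7889315499527 scene bottom [251.51 210.26] right [259.41 206.08]
  collar front [381.58 231.05] cols 372.0871696343724 390.73810099627576
  orange front [381.88 234.83] cols 375.36001775005127 388.15501250044593
```

Scene: the nose axis lines up with the nipple within about 0.6 mm. Top: rim front at row 228.1, collar front at 230.6 and collar centre at column 381.3 match a coaxial coupler with a gap of about 6 mm, all within 0.2 px. I'll advance along the axis and watch the force.

move_arm(
  motion=[0,0,0.06,0,0,0,1,0,0,0.13,0,0,0,1,0,0,0.2,0,0,0,1,0,0,0.2,0,0,0,1],
)

```text
time_s: 10.63
tcp_pos: [0.4562, -0.1611, 0.1343]
ee_rot: [[-0.92, 0.043, 0.389], [0.04, 0.999, -0.017], [-0.39, -0.0, -0.921]]
wrist_force: [-0.9, 0.5, -3.6]
gripper_width: 0.339
```

move_arm(
  motion=[0,0,0.06,0,0,0,1,0,0,0.13,0,0,0,1,0,0,0.13,0,0,0,1],
)

```text
time_s: 10.88
tcp_pos: [0.4574, -0.1611, 0.1288]
ee_rot: [[-0.921, 0.043, 0.387], [0.04, 0.999, -0.017], [-0.387, -0.0, -0.922]]
wrist_force: [-4.3, 1.8, 0.0]
gripper_width: 0.339
```

```bash
python3 look.py 9
```

```text
[ 0.45721626 -0.16119387  0.12895001] 29.64003669695388 10.9833 [-4.1451355   1.60356771 -1.00144136] [  0.58587507   5.32836939 -43.72901365   3.8437006  -18.210423
 -96.48701659]
tcp-tip in tool axes mm [ -1.68977764  -0.44244154 -43.74517963] rot err deg [-0.04386321 -0.11792284 -0.08226889]
```

View pics/b9.png

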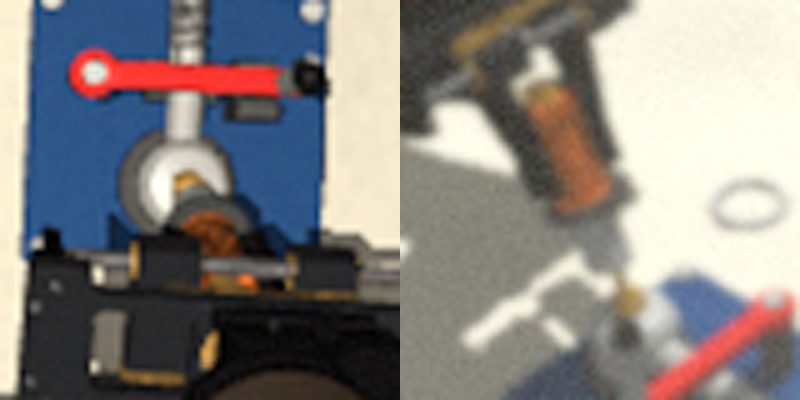

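The head is inside the mouth. Lateral forces are about 2.5 N towards -x and 1.5 N towards +y, with about 5 N axial. I'll ease sideways slightly and keep pressing.

move_arm(
  motion=[0.03,0.02,0.04,0,0,0,1,0.03,0.02,0.1,0,0,0,1,0.03,0.02,0.15,0,0,0,1,0.03,0.02,0.15,0,0,0,1],
)

```text
time_s: 11.32
tcp_pos: [0.4591, -0.1607, 0.1233]
ee_rot: [[-0.92, 0.044, 0.389], [0.04, 0.999, -0.017], [-0.389, -0.0, -0.921]]
wrist_force: [-1.1, -2.6, -2.7]
gripper_width: 0.339
```

move_arm(
  motion=[0,-0.01,0.05,0,0,0,1,0,-0.01,0.1,0,0,0,1,0,-0.01,0.12,0,0,0,1,0,-0.01,0.12,0,0,0,1],
)

```text
time_s: 11.65
tcp_pos: [0.4609, -0.1612, 0.1196]
ee_rot: [[-0.92, 0.043, 0.389], [0.04, 0.999, -0.017], [-0.389, -0.0, -0.921]]
wrist_force: [-8.8, 2.1, 9.6]
gripper_width: 0.34
```

```bash
python3 look.py 10
```

```text
[ 0.46084501 -0.16116742  0.11969476] 29.617717703700368 11.75 [-8.34778724  2.18302035  9.28043599] [  0.58606348   6.57617284 -44.36934766   4.38782636 -16.19940418
 -97.03924515]
tcp-tip in tool axes mm [ -1.42396176  -0.26406437 -33.80910336] rot err deg [-0.060094    0.01260808 -0.07446715]
```

View pics/b10.png

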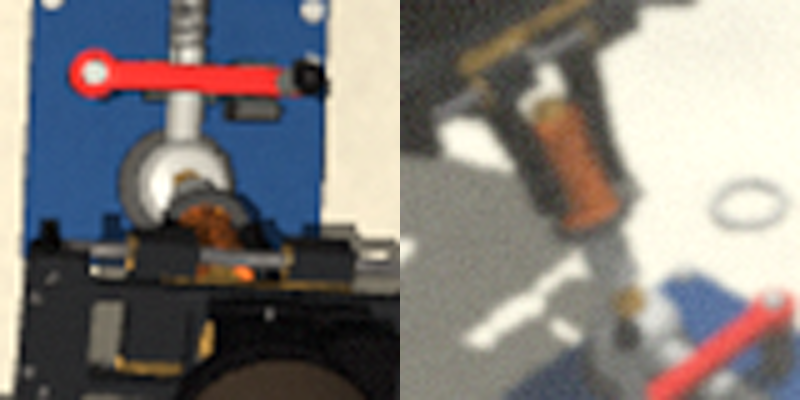

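move_arm(
  motion=[0.01,0,0.03,0,0,0,1,0.01,0,0.04,0,0,0,1,0.01,0,0.04,0,0,0,1],
)

```text
time_s: 12.0
tcp_pos: [0.461, -0.1612, 0.1191]
ee_rot: [[-0.92, 0.043, 0.39], [0.04, 0.999, -0.017], [-0.391, -0.001, -0.921]]
wrist_force: [-9.3, 1.4, 10.8]
gripper_width: 0.336
```

```bash
python3 look.py 11;python3 - <<'E'
from h import *
X=r.sense();f=X["wrist_force"]-np.array([0,0,-4.4]);print("axial",f@n,"lat",RT.T@f, X["moment"])
s=cv2.imread("pics/s11.png");t=cv2.imread("pics/t11.png");g=lambda im:np.clip(im.astype(float)*1.6,0,255).astype(np.uint8)
q=lambda im,y,x,m:cv2.resize(g(im[y:y+m,x:x+m]),(400,400),interpolation=cv2.INTER_CUBIC)
cv2.imwrite("pics/c11.png",np.hstack([q(t,210,358,40),q(s,190,235,40)]))
# where mouth/hex should be in scene
for nm,P_ in [("tip-18 mouth home",tip-.018*n),("hex top tip-24",tip-.024*n),("mouth if 6 in",tip-.006*n)]: print(nm,proj("scene",P_))
E
```

```text
[ 0.4610211  -0.16115777  0.1191476 ] 29.57175002566818 12.1 [-9.5159738   2.61772415 11.57527956] [  0.58949587   6.63315651 -44.4722589    4.47353761 -15.97641898
 -97.11899987]
tcp-tip in tool axes mm [ -1.37255618  -0.24704363 -33.23678069] rot err deg [-0.06275611  0.07715125 -0.0652504 ]
axial 18.459338700722746 lat [  2.63700289   2.21694033 -18.4593387 ] [0.51942004 2.34938217 0.24382385]
tip-18 mouth home [258.68372731 216.34732683]
hex top tip-24 [259.50525846 218.30677668]
mouth if 6 in [257.03065771 212.40455854]
```

View pics/c11.png

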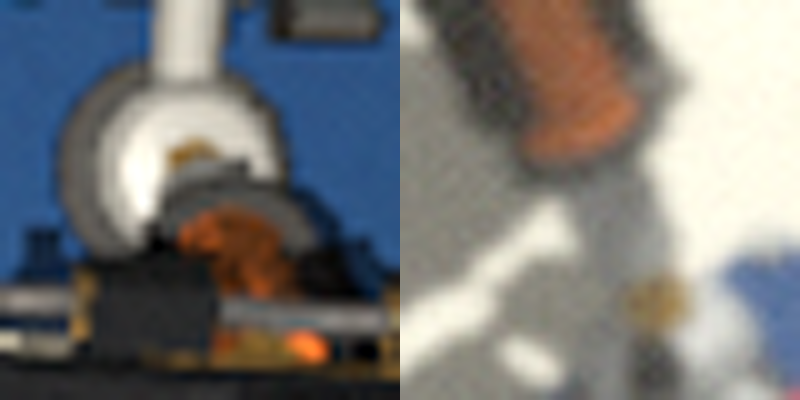

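move_arm(
  motion=[0.02,-0.01,0.045,0,0,0,1,0.02,-0.01,0.045,0,0,0,1,0.02,-0.01,0.045,0,0,0,1,0.02,-0.01,0.045,0,0,0,1],
)

```text
time_s: 12.43
tcp_pos: [0.4612, -0.1613, 0.1185]
ee_rot: [[-0.919, 0.043, 0.392], [0.039, 0.999, -0.017], [-0.392, -0.0, -0.92]]
wrist_force: [-10.0, 4.6, 11.1]
gripper_width: 0.341
```

```bash
python3 look.py 12;python3 - <<'E'
from h import *
X=r.sense();f=X["wrist_force"]-np.array([0,0,-4.4]);print("axial",f@n,"lat",RT.T@f)
def gap(k):
    s=cv2.imread(f"pics/s{k}.png").astype(np.float32)
    return s
# along-axis profile in scene of R-B from collar to hex
for k in (10,11,12):
    s=gap(k);d=cv2.GaussianBlur(s[...,2]-s[...,0],(3,3),0);L=np.linspace(-.06,.03,46)
    print(k,[int(cv2.getRectSubPix(d,(1,1),tuple(map(float,proj("scene",tip-n*l))))[0,0]) for l in L])
E
```

```text
[ 0.4612021  -0.16131178  0.11847927] 29.22743390447852 12.5333 [-9.1031658   4.45036468 11.46066507] [  0.55562659   6.70317707 -44.57310133   4.47193776 -15.69279805
 -97.06829342]
tcp-tip in tool axes mm [ -1.28480948  -0.39334359 -32.54827277] rot err deg [-0.04895214  0.18790369 -0.04354238]
axial 18.223042906773717 lat [  2.37243306   4.06525994 -18.22304291]
10 [54, 54, 54, 55, 55, 55, 54, 53, 54, 54, 55, 55, 55, 54, 55, 57, 58, 60, 59, 54, 42, 29, 16, 9, 5, 3, 2, 2, 2, 3, 2, 2, 2, 2, 2, 2, 2, 3, 4, 7, 12, 20, 27, 34, 38, 39]
11 [47, 48, 48, 48, 49, 49, 48, 48, 47, 47, 47, 48, 49, 49, 49, 49, 50, 54, 55, 53, 44, 33, 20, 10, 5, 3, 2, 2, 3, 3, 2, 2, 2, 2, 3, 3, 3, 3, 4, 7, 12, 19, 26, 32, 35, 37]
12 [51, 53, 54, 54, 54, 53, 53, 52, 52, 53, 54, 55, 56, 55, 54, 53, 54, 57, 59, 57, 48, 36, 22, 12, 6, 3, 2, 2, 2, 2, 3, 3, 3, 3, 3, 3, 3, 3, 4, 6, 10, 16, 23, 29, 34, 36]
```

move_arm(
  motion=[0.03,0.03,0.05,0,0,0,1,0.03,0.03,0.06,0,0,0,1,0.03,0.03,0.06,0,0,0,1,0.03,0.03,0.06,0,0,0,1],
)

```text
time_s: 12.87
tcp_pos: [0.4613, -0.1608, 0.1181]
ee_rot: [[-0.918, 0.043, 0.395], [0.039, 0.999, -0.018], [-0.395, -0.001, -0.919]]
wrist_force: [-13.8, -2.4, 19.3]
gripper_width: 0.339
```

```bash
python3 look.py 13;python3 - <<'E'
from h import *
X=r.sense();f=X["wrist_force"]-np.array([0,0,-4.4]);print("axial",f@n,"lat",RT.T@f)
for k in (9,10,11,12,13):
    s=cv2.imread(f"pics/s{k}.png").astype(np.float32);d=cv2.GaussianBlur(s[...,2]-s[...,0],(3,3),0);L=np.linspace(-.07,.03,401)
    v=np.array([cv2.getRectSubPix(d,(1,1),tuple(map(float,proj("scene",tip-n*l))))[0,0] for l in L])
    i=np.nonzero(v<25)[0]; i=i[L[i]>-.06][0]; j=np.nonzero((v>18)&(L>L[i]+.01))[0]
    print(k,"orange end %.1f"%(L[i]*1e3),"hex start",("%.1f"%(L[j[0]]*1e3) if len(j) else None))
E
```

```text
[ 0.46128605 -0.16083163  0.11811543] 29.33189223786369 12.9667 [-14.30491025  -3.44043078  18.91986543] [  0.67019904   6.67912787 -44.95448124   5.02518809 -15.18282051
 -97.71019149]
tcp-tip in tool axes mm [ -1.20185288   0.08990665 -32.18831695] rot err deg [-0.10188763  0.35585093 -0.03897862]
axial 26.988622895977 lat [  3.95025667  -4.03644041 -26.9886229 ]
9 orange end -27.8 hex start 12.7
10 orange end -17.3 hex start 21.5
11 orange end -16.8 hex start 21.5
12 orange end -16.3 hex start 22.5
13 orange end -16.0 hex start 22.5
```

View pics/b13.png

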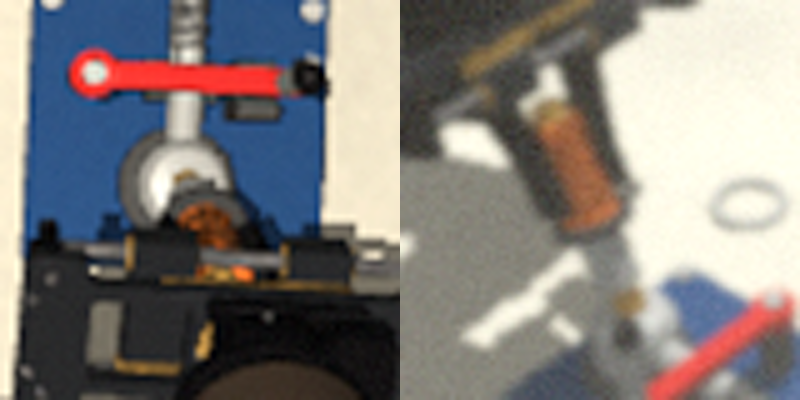

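The last step took 9 N for 0.4 mm, against almost none per millimetre before. The plunger is therefore on its stop, and the image edges moved with the tool, so the grip has not slipped. I'll ease the push to the recommended range and trim the tilt and side loads.

move_arm(
  motion=[0.03,0.01,0.045,0,0.07,0,1,0.03,0.01,0.045,0,0.07,0,1,0.03,0.01,0.045,0,0.07,0,1,0.03,0.01,0.045,0,0.07,0,1],
)

```text
time_s: 13.3
tcp_pos: [0.4613, -0.1609, 0.1182]
ee_rot: [[-0.919, 0.043, 0.392], [0.039, 0.999, -0.019], [-0.392, -0.002, -0.92]]
wrist_force: [-12.5, -0.7, 17.1]
gripper_width: 0.345
```

```bash
cat > st.py <<'E'
from h import *
X=r.sense();f=X["wrist_force"]-np.array([0,0,-4.4]);print("axial",f@n,"lat",RT.T@f,X["wrist_force"])
d=X["tcp_pos"]-tip; print("tcp-tip in tool axes mm",(RT.T@d)*1e3, "rot err deg",np.degrees(Ro.from_matrix(X["ee_rot"].T@RT).as_rotvec()))
E
python3 st.py
```

```text
axial 24.71298520090331 lat [  3.11608383  -1.26822165 -24.7129852 ] [-12.53594144  -0.74392345  17.14870651]
tcp-tip in tool axes mm [-1.26066962e+00  3.73997229e-03 -3.22444374e+01] rot err deg [-0.13939246  0.18551568 -0.0231333 ]
```

move_arm(
  motion=[0.03,0.01,0.03,-0.03,0.04,0,1,0.03,0.01,0.03,-0.03,0.04,0,1,0.03,0.01,0.03,-0.03,0.04,0,1,0.03,0.01,0.03,-0.03,0.04,0,1],
)

```text
time_s: 13.63
tcp_pos: [0.4612, -0.1609, 0.1183]
ee_rot: [[-0.919, 0.042, 0.391], [0.039, 0.999, -0.017], [-0.392, -0.0, -0.92]]
wrist_force: [-8.8, -1.4, 11.7]
gripper_width: 0.339
```

```bash
python3 st.py
```

```text
axial 18.20457957736115 lat [  1.76930689  -1.7884131  -18.20457958] [-8.78607983 -1.42173737 11.6785276 ]
tcp-tip in tool axes mm [-1.21313864e+00 -2.20634172e-02 -3.24036076e+01] rot err deg [-0.01988877  0.14278243 -0.01558345]
```

Axial push is 18 N with small side loads. I'll check that it holds over about 0.5 s and that the keeper is still shut.

```bash
python3 - <<'E'
from h import *
for i in range(10):
    t=imaging.capture("top")
    if i%3==0:
        X=r.sense();f=X["wrist_force"]-np.array([0,0,-4.4]);print(X["time_s"],"axial %.1f"%(f@n),"depth %.2f"%(n@(X["tcp_pos"]-tip)*1e3),X["gripper_width"]*87)
cv2.imwrite("pics/t20.png",t)
H=hsv(t);red=cv2.inRange(H,(0,130,90),(6,255,255))|cv2.inRange(H,(172,130,90),(180,255,255))
q=np.zeros_like(red);q[195:215,350:412]=red[195:215,350:412];ys,xs=np.nonzero(q)
p=np.array([plane("top",(x,ys[xs==x].mean()),.056) for x in range(366,391)])[:,:2];print("bar off -y deg",np.degrees(np.arctan(np.polyfit(p[:,1],p[:,0],1)[0])))
E
python3 look.py 21
```

```text
13.6833 axial 19.1 depth 32.42 29.436492478729278
13.8333 axial 18.1 depth 32.42 29.06801896206949
13.9833 axial 18.1 depth 32.41 29.29172006444087
14.1333 axial 18.9 depth 32.41 29.503617514367974
bar off -y deg 2.322074687881514
[ 0.46124763 -0.16092454  0.1183433 ] 29.327582565848388 14.2333 [-8.94174901 -1.97382032 11.47382716] [  0.59509294   6.72163582 -44.53149444   4.3941777  -15.75667994
 -96.99414705]
tcp-tip in tool axes mm [-1.25882439e+00 -4.53192775e-03 -3.24116333e+01] rot err deg [-0.01930725  0.1450496  -0.00839435]
```

View pics/b21.png

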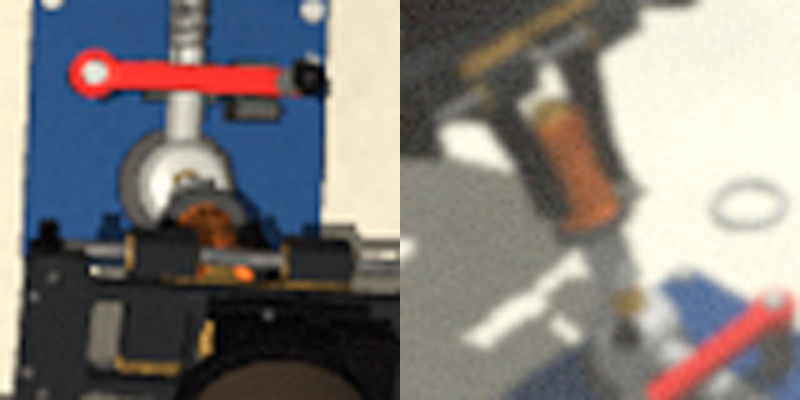

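View pics/t20.png

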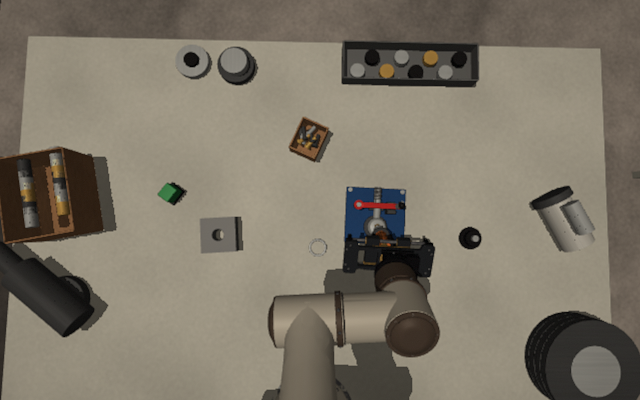

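The push holds at 18–19 N with no drift. The keeper is still shut, and the ring (318,246), relay (172,193), mount (470,238) and carton (310,138) are where they started. Handing in now.

```bash
python3 -c "
from station import r
print(r.finish_job())"
```

```text
the job is handed in; nothing more can be done
None
```

I shut the keeper first, then took the coupler from its stand, pressed it onto the nipple and handed the job in at about 14 s, still holding it. `finish_job` gave no verdict.

**Keeper:** I swung it shut against its stop, feeling about 10 N there. Its bar lies at -92.3° against the fixture's -y at -92.4°, and read exactly the same in the last picture.

**Coupler:** I pushed it along the nipple's axis.
- **Snap:** the push force rose to about 5 N, then fell as the head passed the sprung balls.
- **Home stop:** pressing on, the last step was stiff (9 N for 0.4 mm), which I took as the plunger on its stop.
- **Hold:** I eased from a 27 N peak to an 18–19 N push, a little high in the 12–20 N range. It held for 0.5 s with no drift or grip slip. Side loads were about 2 N.

**Loose parts:** the ring, relay, mount and carton look unmoved in the last top view.

**Disagreements and limits:**
- The two cameras differed by about 3 mm on the nipple head, so I lined up coupler and nipple within the same pictures.
- The first alignment was about 1.5 mm off sideways. The bore pushed the tool over, and I eased it during insertion.
- The plunger cannot be read directly, so "fully home" rests on force, stiffness and travel. By tool position the tip is about 19.5 mm inside the mouth against the nominal 18 mm, within my error of about 2 mm.

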